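# Lock a hair clipper into the repair cradle

## Task

The grey clipper is next for repair: lay it flat in the aluminium service cradle, between the cheeks, its blade end out at the open end and its tail up to the tail stop. Then swing the cradle's yellow sprung strap across the clipper and lock it there with the red-headed pin from the wooden punch block: the pin goes through the hole in the strap's end and fully home in the post below, so that the strap stays shut when you let go. Leave the black clipper where it lies and do not knock over the oil bottle.

Things in the scene. Friction and masses are not known exactly. Their poses are not given: they have to be found in the camera images.
- clipper_grey: Grey hair clipper, loose, 46 x 174 x 38 mm, 0.28 kg. Origin: centre of its underside; z up. Long axis y: blade end at -y (83 mm from the origin), rounded tail at +y (87 mm). Pinch it across x near its middle (43 mm wide there, widest 15 mm above its underside). It starts at either of two places, the black clipper at the other.
- grey_nose (a point): Tip of the grey clipper's blade end, 83 mm from its origin along its -y.
- clipper_black: Black clipper of the same shape and size, loose, to be left alone. Origin: centre of its underside, blade end at -y.
- cradle: Service cradle, fixed: aluminium base plate 124 x 164 x 10 mm, y = -63 to +101 mm. Origin: on the bench under the seated clipper's origin; x across, y along; a seated clipper's axes agree with these. Lined side cheeks, 41 mm high, leave it 2.5 mm a side: at y = -48 and y = +70 mm. Between y = -38 and +28 mm nothing stands beside it: room for fingers. Nothing on the cradle is higher than 69 mm.
- seat (a point): Where the clipper's origin lies when seated on the rubber pads, 13 mm above the bench. Axes as the cradle's.
- tail_stop (a point): Face of the rubber-lined tail stop at the cradle's +y end, 89 mm from the seat point, top 32 mm above the bench. A seated tail is up to it or a few mm short of it. The cradle's -y end is open.
- strap (a joint): Angle of the yellow strap about its upright pivot. 0: sprung open against its stop, pointing to about +y of the cradle, past the tail. Closes anticlockwise seen from above; at 1.25 rad it lies straight across the clipper, its hole over the post hole; end stop at 1.27. Its spring pushes it open: 0.2 N m at 0, 0.45 N m at 1.25 (5.4 N at the hole). Let go, it springs open.
- strap_pivot (a point): On the strap's upright pivot axis, 52 mm above the bench, at x = +42, y = +42 mm of the cradle. The strap's underside passes 49 mm above the bench.
- strap_hole (a point): Centre of the upper mouth of the hole in the strap's free end, 68 mm above the bench, 84 mm from the pivot axis; moves with the strap. 12 mm wide, slightly chamfered, upright through an end boss 28 mm square, 16 mm thick (underside 52 mm above the bench). The pin, put a little way into it while the strap is open, can serve as the handle that swings the strap.
- post_hole (a point): Centre of the upper mouth of the hole in the cradle's pin post (26 mm square), 50.5 mm above the bench, at x = -42, y = +42 mm of the cradle. 12 mm wide, 32 mm deep, upright.
- pin: Locking pin, 71 mm tall, 0.07 kg, upright in the punch block, its tip 4 mm above the bench. Origin: its lower tip; z up. From the tip up: shank 9.4 mm thick to 40 mm (lowest 7 mm tapered to 4.4), collar 25 mm across to 43 mm, red head 22 mm square to 71 mm, its flats along the block's axes at first. Home: collar on the strap's end boss, tip 22.5 mm below the post hole's mouth.
- punch_block: Wooden block, 104 (x) x 46 (y) x 44 mm high, fixed; origin: centre of its underside. The pin stands in its middle hole; two drift punches, 9 mm thick, stand at x = -36 and +36 mm and rise 84 mm above the bench, so pinch the pin's head across the block's y. The grey bench grinder, 260 mm high, stands behind it, between it and the cradle.
- oil_bottle: White oil bottle with a red cap, 37 mm across, 113 mm tall, standing loose behind the cradle. Origin: centre of its underside.

How it is judged:
On the way, in this order (a step that is already met when the one before it is completed fails the run):
1. the grey clipper lies in the cradle, blade end out, while the strap is still open (horizontal distance between clipper_grey and seat below 0.009 m and z of clipper_grey in the frame of seat below 0.006 m and y of grey_nose in the frame of seat below -0.06 m and value of joint strap below 0.4 rad), for 0.2 s.
2. the strap is swung across the clipper against its spring, the pin in its hole (value of joint strap above 1.17 rad and horizontal distance between pin and strap_hole below 0.008 m), for 0.1 s.
At the end, for the whole second after the job is handed in: Grey clipper flat on the pads, blade end out, within 5 mm across, -9 to +6 mm along and 4 mm in height of the seat point; strap across it (joint over 1.17 rad), held by the pin, which stands in the post hole within 8 degrees of upright and 5.5 mm of fully home; all at rest (x of clipper_grey in the frame of seat between -0.005 and 0.005 m and y of clipper_grey in the frame of seat between -0.009 and 0.006 m and z of clipper_grey in the frame of seat below 0.004 m and y of grey_nose in the frame of seat below -0.06 m and angle between clipper_grey's own z axis and vertical below 0.08 rad and value of joint strap above 1.17 rad and horizontal distance between pin and post_hole below 0.005 m and z of pin in the frame of post_hole below -0.017 m and angle between pin's own z axis and vertical below 0.14 rad and linear speed of each of pin, clipper_grey below 0.02 m/s); the robot touches nothing.
It fails at once if the black clipper was pushed more than 30 mm from its place (distance of clipper_black from where it was at the start of the episode above 0.03 m).
It fails at once if the oil bottle was knocked over (angle between oil_bottle's own z axis and vertical above 0.6 rad).
It also fails if it takes over 69 s, if anything falls off the work surface, if the arm or the gripper's body presses on something with over 40 N, if the wrist force passes 120 N, or if a joint passes its speed limit or range.

## Robot

A 6-joint arm with a two-finger parallel gripper is mounted at the origin on a cart in front of the work surface, level with it; the furniture and walls round the work are solid. World frame = base frame: x ahead of the robot, y to its left, z up, the work surface at z = 0. Lengths are in m, angles in rad, forces in N, time in s.
With the tool pointing down it reaches from about 0.3 to 0.775 m from the base axis. Payload 14.6 kg.
Tool frame: the origin (TCP) lies at the very end of the fingers, on their centre line; the grasp point (between the pads) lies 19 mm behind it; y points along the fingers, x is the direction in which the jaws open and shut, and the axes are right-handed (so a half turn about y gives the same grasp; the last joint's range is limited). The gripper opens to 85 mm and grips with 20 to 120 N. Pads are 22 mm wide; open, the fingers measure 114 mm over their backs; the gripper's body (76 mm by 85 mm) begins 54 mm behind the grasp point. The pads swing forward as they close: fully open they stand 13 mm farther back than shut.
Start: joints at [-1.369, 0.3, 1.521, -0, 1.321, -0.067], TCP at [0.146, -0.53, 0.194] pointing down, gripper open.
Joint ranges: [-3.03, 3.03], [-0.79, 2.21], [0.23, 2.52], [-1.04, 4.18], [0, 3.07], [-2.55, 2.55]. Speed limits (rad/s): [2.22, 2.22, 2.57, 3.14, 3.14, 3.14].

## Interface

Orientations are given as a unit quaternion [x, y, z, w].
In Python, from workcell import manip gives the robot as it stands.
- The arm moves only by the tool step_arm, never from a script. Its argument "commands" is a list of rows, each a list of 7 numbers: the opening, from -1 (shut) to 1 (fully open), so that 0 is half open, then the shift along the tool's x, y, z normalised to -1 to 1, where 1 is 25 mm, then the turn, a rotation vector about the tool's x, y, z normalised to -1 to 1, where 1 is 360 degrees. A call has 1 to 20 rows; each row shifts and turns the commanded pose from where the row before left it, along the tool's axes as they then stand; what a row does not reach is not made up. A row lasts 1/10 s, in which the tool goes at most 50 mm and 8.59 degrees, less where a joint would pass 70% of its speed; a pose out of reach is approached as far as the arm can. A call with a number of a shift or a turn outside -1 to 1 is refused whole. A call with a gripper value outside its range is refused whole. The fingers move at their own pace and stop on an object; "squeeze" is the grip in N (left out, the last holds). Time passes only in rows, so rows that do not move let the fingers close. It gives the time, the measured TCP pose, the force and the opening at its end, in the units of the state.
- manip.get_obs(): the state, without advancing time (a new reading comes with each control period).
- manip.grab_frame(name): name is "side" or "top"; returns (picture, depth): 420x560x3 uint8, blue, green, red; 420x560 float32, m along the optical axis (not along the pixel's ray), 0 where there is no reading.
- manip.camera_params(name): a dict with "K" (3x3 intrinsics, pixels), "k1" (the pictures are not rectified: a ray, as slopes to the right and down, at radius r is drawn at 1 + k1 r^2 times it, then the intrinsics apply), "pose" (4x4, takes a point from camera to world coordinates). Camera axes: x right, y down, z forward; pixel columns grow to the right and rows downward; lengths in m; the calibration is good to about 2 mm. A picture is of the moment at which its call begins. camera_params takes no time and is no camera call.
- manip.finish_job(): hands the job in, once; it reports no verdict.
The state is a dict: "time": time; "qpos": joint angles; "qvel": joint speeds; "joint_efforts": joint torques, N m; "eef_pos": TCP position; "orientation": TCP orientation; "ft_force": force on the tool from outside, world axes, zero at the start; "moment": the same for the moment, N m; "gripper_width": opening from 0.0 (shut) to 1.0 (fully open).
Only numpy, scipy, OpenCV 4.12 (cv2) and the standard library are available. Lean on these libraries where they do the work, as an engineer would, in place of code of your own. Each camera call takes 0.05 s, during which the arm holds its last target.

## Working session

There is one attempt and no reset: what is moved stays moved. The work goes in short steps, Python scripts to look and compute and a tool call to move; the robot and the scene stay as the last step left them, time stands still between calls to the robot, and variables do not carry over. Pictures are saved under pics/ and viewed, and the job is handed in when it is done.

Besides the shell and the picture viewer there is one more tool, called after ">>>" as name(argument=value, ...), one argument or row to a line, values as JSON. step_arm: Moves the arm, as the interface text tells. Its arguments: {"type":"object","properties":{"commands":{"type":"array","items":{"type":"array","items":{"type":"number","minimum":-1,"maximum":1}}},"squeeze":{"type":"number"}},"required":["commands"]}

```bash
mkdir -p pics
cat > h.py <<'E'
import numpy as np, cv2
from workcell import manip
def grab(n,tag):
    p,d=manip.grab_frame(n); cv2.imwrite(f'pics/{tag}.png',p); np.save(f'pics/{tag}.npy',d); return p,d
def w(n,d,u,v,z=None):
    c=manip.camera_params(n);K=np.array(c['K']);T=np.array(c['pose'])
    p=cv2.undistortPoints(np.array([[[u,v]]],float),K,np.array([c['k1'],0,0,0,0.]))[0,0] 
    ray=np.array([p[0],p[1],1.])
    if z is not None:
        r=T[:3,:3]@ray; s=(z-T[2,3])/r[2]
    else:
        s=d[int(round(v)),int(round(u))]
    return T[:3,:3]@(ray*s)+T[:3,3]
def proj(n,P):
    c=manip.camera_params(n);K=np.array(c['K']);T=np.linalg.inv(np.array(c['pose']))
    q=T[:3,:3]@np.array(P)+T[:3,3]; a=q[:2]/q[2]; a=a*(1+c['k1']*(a@a)); return K[0,0]*a[0]+K[0,2],K[1,1]*a[1]+K[1,2]
E
python3 - <<'E'
from h import *
for n in('side','top'):
    p,d=grab(n,n+'0'); c=manip.camera_params(n); print(n,c)
print(manip.get_obs())
E
```

```text
side {'K': array([[514.42586037,   0.        , 269.65615967],
       [  0.        , 514.42586037, 215.81241278],
       [  0.        ,   0.        ,   1.        ]]), 'k1': -0.11311601796718328, 'pose': array([[ 7.00212412e-01,  4.74555829e-01, -5.33384799e-01,
         1.27845979e+00],
       [ 7.13934473e-01, -4.65033626e-01,  5.23489537e-01,
        -7.88663932e-01],
       [ 3.83143895e-04, -7.47355666e-01, -6.64424083e-01,
         9.95656006e-01],
       [ 0.00000000e+00,  0.00000000e+00,  0.00000000e+00,
         1.00000000e+00]])}
top {'K': array([[442.04141275,   0.        , 288.89356154],
       [  0.        , 442.04141275, 206.75705412],
       [  0.        ,   0.        ,   1.        ]]), 'k1': -0.09045465093320547, 'pose': array([[ 0.0290925 , -0.9868769 ,  0.15883205,  0.37475254],
       [-0.99919654, -0.03309404, -0.02260642, -0.05833951],
       [ 0.02756614, -0.15804676, -0.98704677,  1.19211834],
       [ 0.        ,  0.        ,  0.        ,  1.        ]])}
{'time': 0.1, 'qpos': array([-1.36859359e+00,  3.00403364e-01,  1.52153317e+00, -2.11287893e-05,
        1.32068246e+00, -6.66241405e-02]), 'qvel': array([ 0.00034738,  0.00056029, -0.00138856,  0.00099033,  0.00068743,
       -0.00126686]), 'joint_efforts': array([ 2.52169186e-03, -5.44377208e+01, -3.62371838e+01, -2.56438761e-05,
        3.05392001e-03,  2.95369659e-05]), 'eef_pos': array([ 0.14600896, -0.53000679,  0.19347875]), 'orientation': array([-0.56226247,  0.42876213, -0.42820586,  0.5627288 ]), 'ft_force': array([0.48048033, 0.25915955, 0.38656967]), 'moment': array([-0.0136728 ,  0.00386466, -0.02842202]), 'gripper_width': 0.9981280703679098}
```

View pics/side0.png

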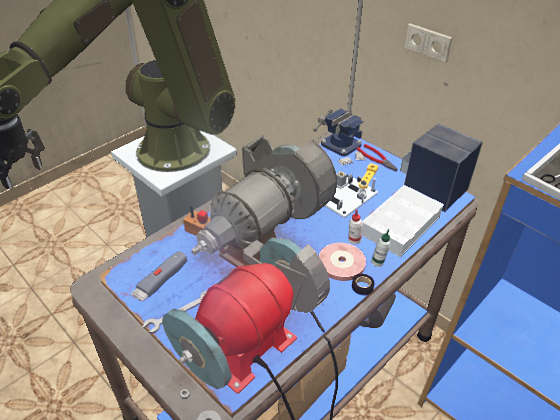

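View pics/top0.png

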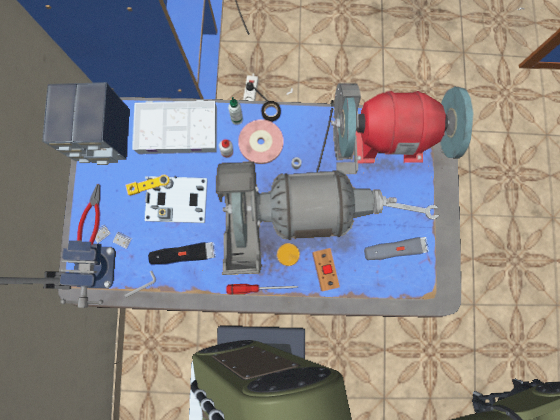

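Run:
```python
from h import *
p=cv2.imread('pics/top0.png')
def crop(n,u,v,w_,h_,s):
    cv2.imwrite(f'pics/{n}.png',cv2.resize(p[v:v+h_,u:u+w_],None,fx=s,fy=s,interpolation=cv2.INTER_CUBIC))
crop('c_cradle',115,160,120,90,6)
crop('c_grey',350,220,100,60,8)
crop('c_block',265,230,90,70,8)
```

```text
(no output)
```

View pics/c_cradle.png

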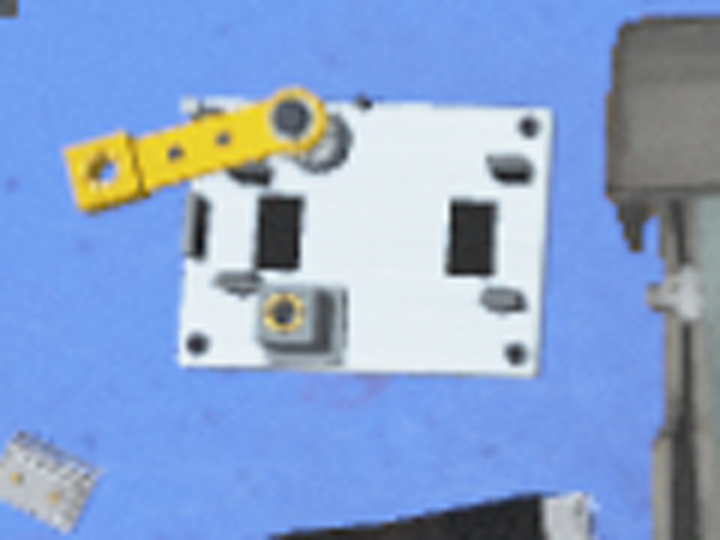

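View pics/c_grey.png

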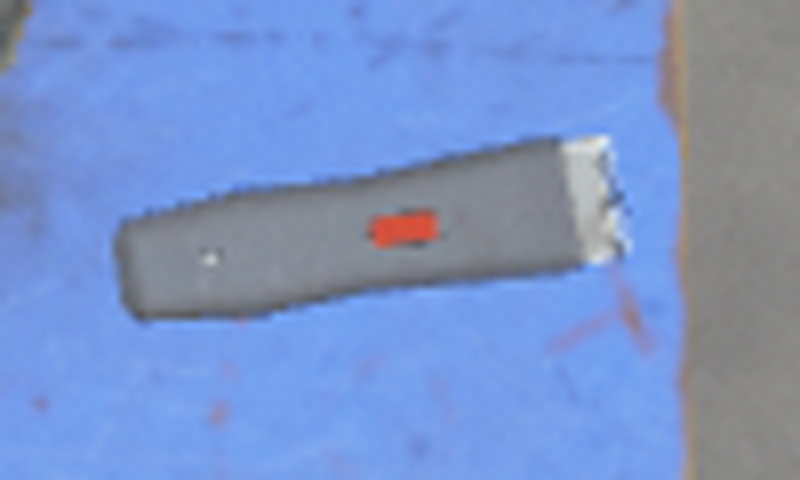

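View pics/c_block.png

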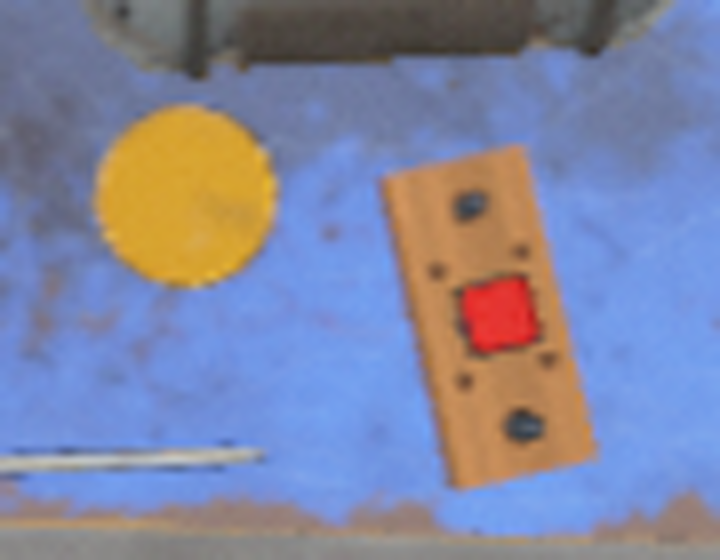

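```bash
cat > m1.py <<'E'
from h import *
def cv(U,V,u0,v0,s): return (U+.5)/s-.5+u0,(V+.5)/s-.5+v0
def fit(L,W):
    L=np.array(L);W=np.array(W)[:,:2];lc=L.mean(0);wc=W.mean(0);a=L-lc;b=W-wc
    th=np.arctan2((a[:,0]*b[:,1]-a[:,1]*b[:,0]).sum(),(a*b).sum());R=np.array([[np.cos(th),-np.sin(th)],[np.sin(th),np.cos(th)]])
    t=wc-R@lc; return th,t,W-(L@R.T+t)
if __name__=='__main__':
    d=np.load('pics/top0.npy')
    C=lambda U,V,z:w('top',d,*cv(U,V,115,160,6),z)
    L=[(62,-63),(-62,-63),(-62,101),(62,101),(-42,42),(-42,42)]
    W=[C(552,108,.01),C(538,376,.01),C(178,366,.01),C(183,100,.01),C(284,312,.0505),C(284,312,.0505)]
    th,t,r=fit(np.array(L)/1e3,W);print('cradle',th,t);print(r.round(4))
    print('strap hole',C(101,170,.068),'pivot',C(291,117,.066))
    print('depth at post',w('top',d,*cv(300,330,115,160,6)))
    G=lambda U,V,z:w('top',d,*cv(U,V,350,220,8),z)
    # grey outline blade corners, tail, at mid height
    print('grey tail',G(130,270,.019),'blade',G(612,197,.015),'depth mid',w('top',d,*cv(300,240,350,220,8)),w('top',d,*cv(200,260,350,220,8)))
    print('waist edges',G(300,184,.015),G(312,300,.015))
    B=lambda U,V,z:w('top',d,*cv(U,V,265,230,8),z)
    print('pin top',B(500,313,.075),'depth',w('top',d,*cv(500,313,265,230,8)))
    print('punch tops',B(470,206,.084),B(524,426,.084),w('top',d,*cv(470,206,265,230,8)))
    print('block corners',[B(*q,.044).round(4) for q in [(385,180),(524,145),(596,456),(455,488)]])
    print('bottle',w('top',d,226,146))
    print('head corners',[B(*q,.075).round(4) for q in [(460,288),(528,277),(540,345),(472,353)]])
E
python3 m1.py
```

```text
cradle 0.01753495542466798 [0.57664643 0.20543836]
[[-0.0016 -0.0016]
 [-0.0006 -0.0004]
 [ 0.0012 -0.0017]
 [-0.0004  0.0039]
 [ 0.0007 -0.0001]
 [ 0.0007 -0.0001]]
strap hole [0.59149169 0.32661231 0.068     ] pivot [0.61799348 0.24589111 0.066     ]
depth at post [0.52704652 0.23923898 0.04962653]
grey tail [ 0.4447247  -0.29395399  0.019     ] blade [ 0.47393332 -0.46001594  0.015     ] depth mid [ 0.45516662 -0.34741053  0.03517665] [ 0.4480875  -0.31542301  0.02866767]
waist edges [ 0.47541036 -0.35250301  0.015     ] [ 0.43657482 -0.3564951   0.015     ]
pin top [ 0.39999012 -0.18454057  0.075     ] depth [ 0.39997983 -0.18448912  0.07545546]
punch tops [ 0.43281843 -0.17351649  0.084     ] [ 0.36507041 -0.19163546  0.084     ] [ 0.43314664 -0.17416752  0.07773644]
block corners [array([ 0.4425, -0.1499,  0.044 ]), array([ 0.4552, -0.1949,  0.044 ]), array([ 0.3557, -0.2199,  0.044 ]), array([ 0.3444, -0.1746,  0.044 ])]
bottle [0.70490995 0.08315822 0.0917883 ]
head corners [array([ 0.4075, -0.1718,  0.075 ]), array([ 0.4115, -0.1932,  0.075 ]), array([ 0.3903, -0.1973,  0.075 ]), array([ 0.3873, -0.1759,  0.075 ])]
```

Run:
```python
from h import *
p=cv2.imread('pics/side0.png')
def crop(n,u,v,w_,h_,s):
    cv2.imwrite(f'pics/{n}.png',cv2.resize(p[v:v+h_,u:u+w_],None,fx=s,fy=s,interpolation=cv2.INTER_CUBIC))
crop('s_cradle',310,155,80,70,8)
crop('s_grey',110,190,150,110,5)
o=manip.get_obs()
from scipy.spatial.transform import Rotation as R
print(R.from_quat(o['orientation']).as_matrix().round(3))
# predicted px of cradle features
th=.0175;t=np.array([.5766,.2054]);c,s=np.cos(th),np.sin(th)
for L,z in [((-42,42),.0505),((62,-63),.01),((-62,-63),.01),((-62,101),.01),((62,101),.01),((15.5,121.7),.068)]:
    x,y=np.array(L)/1e3; P=[t[0]+c*x-s*y,t[1]+s*x+c*y,z]; u,v=proj('side',P); print(L,(np.array([u-310,v-155])*8+3.5).round(0), proj('top',P))
```

```text
[[ 0.266 -0.     0.964]
 [-0.964  0.001  0.266]
 [-0.001 -1.     0.   ]]
(-42, 42) [250. 154.] (np.float64(161.8731934033048), np.float64(211.85353731198637))
(62, -63) [284. 490.] (np.float64(206.03972057942264), np.float64(177.01931298884762))
(-62, -63) [ 25. 337.] (np.float64(204.11789656353398), np.float64(222.04441771174456))
(-62, 101) [294. 150.] (np.float64(143.6190266108258), np.float64(221.03493014290416))
(62, 101) [548. 288.] (np.float64(146.51435443458752), np.float64(176.161969063674))
(15.5, 121.7) [501.  92.] (np.float64(131.08553862665758), np.float64(188.48233879086035))
```

View pics/s_cradle.png

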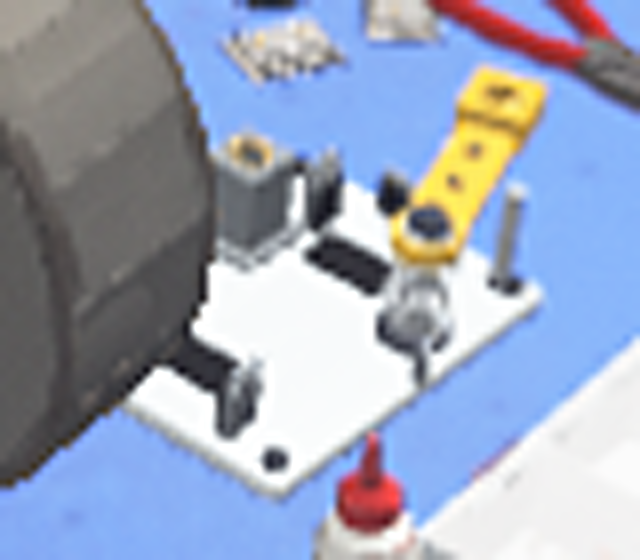

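View pics/s_grey.png

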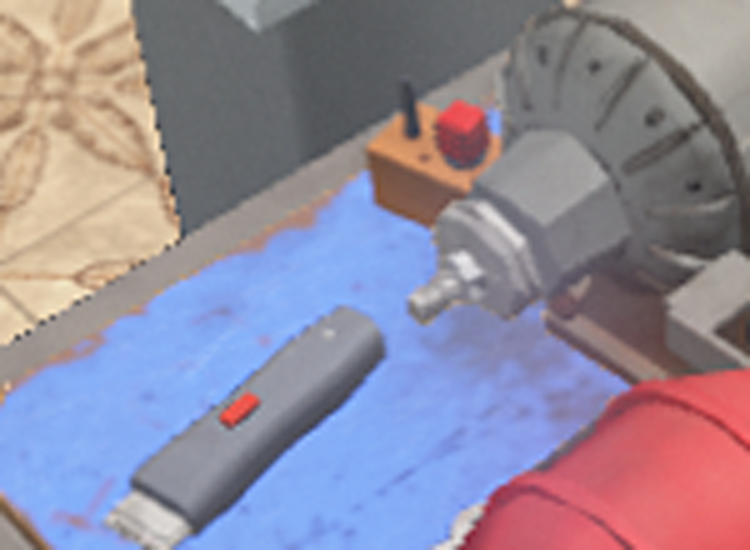

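Run:
```python
from h import *
from scipy.optimize import least_squares
from m1 import cv
obs=[('top',(62,-63,10),cv(552,108,115,160,6)),('top',(-62,-63,10),cv(538,376,115,160,6)),('top',(-62,101,10),cv(178,366,115,160,6)),
('top',(-42,42,50.5),cv(284,312,115,160,6)),('top',(15.5,121.7,68),cv(101,170,115,160,6)),
('side',(-42,42,50.5),cv(250,152,310,155,8)),('side',(62,-63,10),cv(281,492,310,155,8)),('side',(62,101,10),cv(540,292,310,155,8)),('side',(15.5,121.7,68),cv(502,92,310,155,8))]
def f(q,sel):
    r=[]
    c,s=np.cos(q[2]),np.sin(q[2])
    for n,L,px in obs:
        if n in sel:
            x,y,z=np.array(L)/1e3
            r+=list(np.array(proj(n,[q[0]+c*x-s*y,q[1]+s*x+c*y,z]))-px)
    return r
for sel in (('top',),('side',),('top','side')):
    R=least_squares(f,[.577,.205,.017],args=(sel,)); print(sel,R.x.round(4)); 
q=R.x;print(np.array(R.fun).reshape(-1,2).round(2))
c,s=np.cos(q[2]),np.sin(q[2]);
for L in [(-42,42),(15.5,121.7),(42,42)]: print(L,q[0]+(c*L[0]-s*L[1])/1e3,q[1]+(s*L[0]+c*L[1])/1e3)
# grey side
s_=lambda U,V,z:w('side',None,*cv(U,V,110,190,5),z)
print('side: nose',s_(150,535,.012),'slider',s_(240,409,.036)); print('pin head top',s_(463,113,.075))
t_=lambda U,V,z:w('top',None,*cv(U,V,350,220,8),z)
print('top slider',t_(405,228,.036)); print('grey dot side',s_(329,333,.03),t_(209,259,.03))
```

```text
('top',) [0.5766 0.2043 0.006 ]
('side',) [0.5761 0.2043 0.0124]
('top', 'side') [0.5764 0.2043 0.0082]
[[ 0.05 -0.27]
 [ 0.05  0.09]
 [-0.42  0.19]
 [ 0.23  0.21]
 [ 0.16  0.23]
 [-0.09  0.33]
 [-0.25 -0.1 ]
 [ 0.9  -0.18]
 [-0.1   0.31]]
(-42, 42) 0.5340629786340713 0.2459595127983108
(15.5, 121.7) 0.5909080675575783 0.3261279346692606
(42, 42) 0.6180601593340853 0.24664772384820066
side: nose [ 0.47839364 -0.45285373  0.012     ] slider [ 0.46097919 -0.38164926  0.036     ]
pin head top [ 0.40039137 -0.18399493  0.075     ]
top slider [ 0.46001596 -0.38249933  0.036     ]
grey dot side [ 0.44441351 -0.31426183  0.03      ] [ 0.44841535 -0.31814198  0.03      ]
```

>>> step_arm(
  commands=[
    [1,0,0,0,0,-0.0235,0],
    [1,0,0,0,0,-0.0235,0],
    [1,0,0,0,0,-0.0235,0],
    [1,0,0,0,0,-0.0235,0],
    [1,0,0,0,0,-0.0235,0],
    [1,0,0,0,0,-0.0235,0],
    [1,0,0,0,0,-0.0235,0],
    [1,0,0,0,0,-0.0235,0],
    [1,0,0,0,0,-0.0235,0],
    [1,0,0,0,0,-0.0235,0],
  ],
)

```text
time: 1.1
eef_pos: [0.146, -0.5301, 0.1936]
orientation: [-0.704, -0.064, 0.064, 0.704]
ft_force: [-0.3, -0.5, -0.6]
gripper_width: 1.001
```

```bash
cat > go.py <<'E'
import sys
from h import *
from scipy.spatial.transform import Rotation as R
o=manip.get_obs();M=R.from_quat(o['orientation']).as_matrix()
print('t',round(o['time'],2),'pos',o['eef_pos'].round(4),'a',round(np.arctan2(M[1,0],M[0,0]),4),'ydir',M[:,1].round(4),'F',o['ft_force'].round(1),'g',round(o['gripper_width'],3),'q',o['qpos'].round(2))
if len(sys.argv)>3:
    t=np.array([float(x) for x in sys.argv[1:4]]); d=M.T@(t-o['eef_pos'])/.025; print('units tool xyz',d.round(3))
    if len(sys.argv)>4:
        a=float(sys.argv[4]); T=np.array([[np.cos(a),0,-np.sin(a)],[np.sin(a),0,np.cos(a)],[0,-1,0]]); rv=R.from_matrix(M.T@T).as_rotvec()/(2*np.pi); print('turn',rv.round(4))
E
python3 go.py .4596 -.379 .09 .175
```

```text
t 1.1 pos [ 0.146  -0.5301  0.1936] a 0.1807 ydir [-2.e-04  7.e-04 -1.e+00] F [-0.3 -0.5 -0.6] g 1.001 q [-1.37  0.3   1.52 -0.    1.32 -1.55]
units tool xyz [13.424  4.148  3.688]
turn [-0.0001  0.0009 -0.    ]
```

>>> step_arm(
  commands=[
    [1,0.5,0,0.1,0,0.0009,0],
    [1,0.92,0.3,0.26,0,0,0],
    [1,1,0.3,0.28,0,0,0],
    [1,1,0.3,0.28,0,0,0],
    [1,1,0.3,0.28,0,0,0],
    [1,1,0.3,0.28,0,0,0],
    [1,1,0.3,0.28,0,0,0],
    [1,1,0.3,0.28,0,0,0],
    [1,1,0.3,0.28,0,0,0],
    [1,1,0.3,0.28,0,0,0],
    [1,1,0.3,0.28,0,0,0],
    [1,1,0.3,0.28,0,0,0],
    [1,1,0.3,0.28,0,0,0],
    [1,1,0.3,0.28,0,0,0],
    [1,0,0.3,0,0,0,0],
    [1,0,0,0,0,0,0],
  ],
)

```text
time: 2.7
eef_pos: [0.4611, -0.3809, 0.0876]
orientation: [-0.704, -0.058, 0.059, 0.705]
ft_force: [0.1, 0.6, 0.4]
gripper_width: 0.999
```

```bash
python3 go.py .4596 -.379 .004 .175; python3 -c "
from h import *
p,d=grab('top','t1');cv2.imwrite('pics/t1c.png',cv2.resize(p[180:310,320:480],None,fx=5,fy=5))"
```

```text
t 2.7 pos [ 0.4611 -0.3809  0.0876] a 0.1664 ydir [-0.0018  0.0016 -1.    ] F [0.1 0.6 0.4] g 0.999 q [-0.75  0.51  1.49 -0.    1.15 -0.92]
units tool xyz [-0.04   3.344  0.08 ]
turn [-0.0003 -0.0014 -0.0002]
```

View pics/t1c.png

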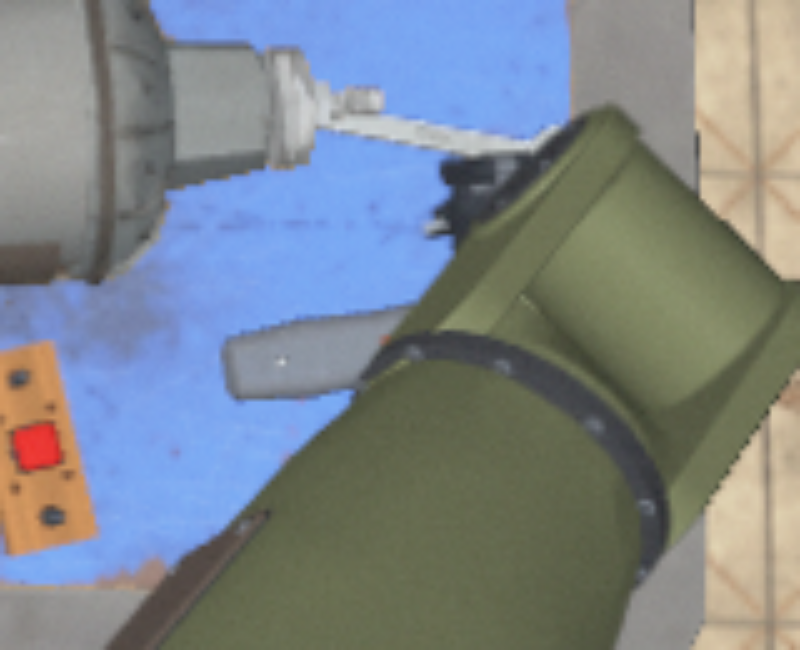

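>>> step_arm(
  commands=[
    [1,-0.04,0.6,0.08,0,-0.0014,0],
    [1,0,0.8,0,0,0,0],
    [1,0,0.8,0,0,0,0],
    [1,0,0.6,0,0,0,0],
    [1,0,0.4,0,0,0,0],
    [1,0,0.1,0,0,0,0],
    [-1,0,0,0,0,0,0],
    [-1,0,0,0,0,0,0],
    [-1,0,0,0,0,0,0],
    [-1,0,0,0,0,0,0],
    [-1,0,0,0,0,0,0],
    [-1,0,0,0,0,0,0],
    [-1,0,0,0,0,0,0],
    [-1,0,0,0,0,0,0],
  ],
  squeeze=50,
)

```text
time: 4.15
eef_pos: [0.4598, -0.3803, 0.0065]
orientation: [0.704, 0.063, -0.063, -0.704]
ft_force: [0.7, -0.5, 0.9]
gripper_width: 0.004
```

```bash
python3 go.py .4596 -.379 .004 .175
```

```text
t 4.15 pos [ 0.4598 -0.3803  0.0065] a 0.1777 ydir [ 0. -0. -1.] F [ 0.7 -0.5  0.9] g 0.004 q [-0.75  0.61  1.54 -0.    0.99 -0.93]
units tool xyz [0.    0.1   0.053]
turn [ 0.      0.0004 -0.    ]
```

```bash
python3 -c "
from h import *
p,d=grab('side','s2');cv2.imwrite('pics/s2c.png',cv2.resize(p[170:310,90:260],None,fx=4.5,fy=4.5))"
```

```text
(no output)
```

View pics/s2c.png

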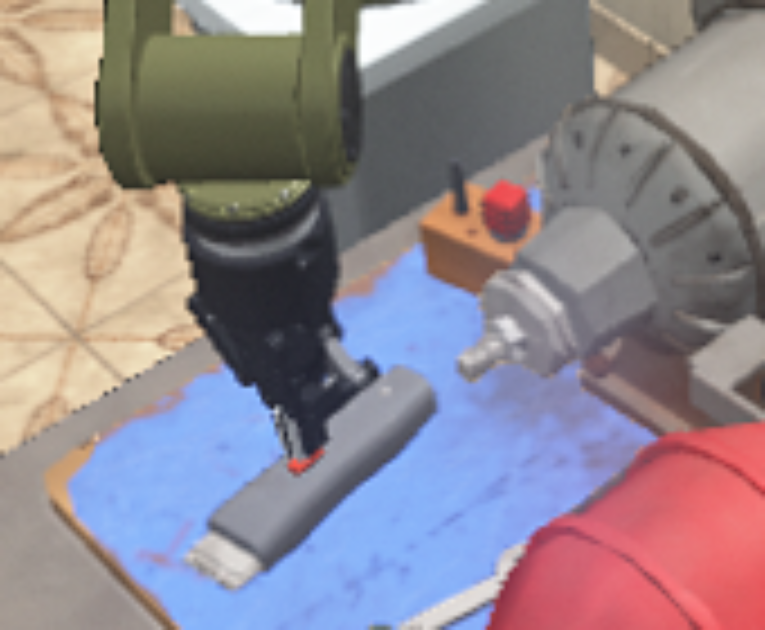

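```bash
python3 -c "
from h import *
o=manip.get_obs()
for z in (0,.0065,.02,.04,.06,.1):
    u,v=proj('side',[*o['eef_pos'][:2],z]);print(z,(u-90)*4.5+2,(v-170)*4.5+2)
d=np.load('pics/s2.npy')
for U,V in [(300,440),(310,455),(320,420),(300,380),(270,130),(350,450),(300,500),(235,520),(415,390)]: print(U,V,w('side',d,U/4.5+90,V/4.5+170).round(4))
"
```

```text
0 316.24087090638625 498.4511261289548
0.0065 314.583842402879 490.88741172654863
0.02 311.11069037646274 475.0122693063787
0.04 305.885570037358 451.07413312657377
0.06 300.56330013754985 426.6225302204725
0.1 289.6182598757797 376.11989350258153
300 440 [ 0.4712 -0.3871  0.0615]
310 455 [ 0.4615 -0.3782  0.0349]
320 420 [ 0.4972 -0.3861  0.0968]
300 380 [ 0.478  -0.383   0.1109]
270 130 [ 0.503  -0.3843  0.2999]
350 450 [ 0.4708 -0.358   0.0309]
300 500 [ 0.48   -0.3993  0.0287]
235 520 [ 0.4708 -0.4356  0.0333]
415 390 [ 0.4562 -0.3013  0.0276]
```

```bash
python3 -c "
from h import *
p,d=grab('side','s3');cv2.imwrite('pics/s3c.png',cv2.resize(p[225:300,125:200],None,fx=8,fy=8,interpolation=cv2.INTER_CUBIC))
o=manip.get_obs();print(o)
"
```

```text
{'time': 4.25, 'qpos': array([-7.52406749e-01,  6.12530559e-01,  1.53901082e+00, -4.29288009e-06,
        9.90084267e-01, -9.30088296e-01]), 'qvel': array([ 2.09485275e-03, -4.88484393e-05,  1.14170251e-03,  1.43742763e-04,
       -1.00475818e-03,  7.57844034e-05]), 'joint_efforts': array([-5.63836329e-05, -6.53659272e+01, -3.00661576e+01, -1.48144095e-04,
        1.04460625e-03,  9.20626348e-05]), 'eef_pos': array([ 0.45980873, -0.38029548,  0.00646448]), 'orientation': array([-0.70431021, -0.06272942,  0.06274686,  0.70432591]), 'ft_force': array([-0.64674756,  0.24766659, -0.02692741]), 'moment': array([ 0.01059849,  0.06442492, -0.02584111]), 'gripper_width': 0.0023522867984154916}
```

View pics/s3c.png

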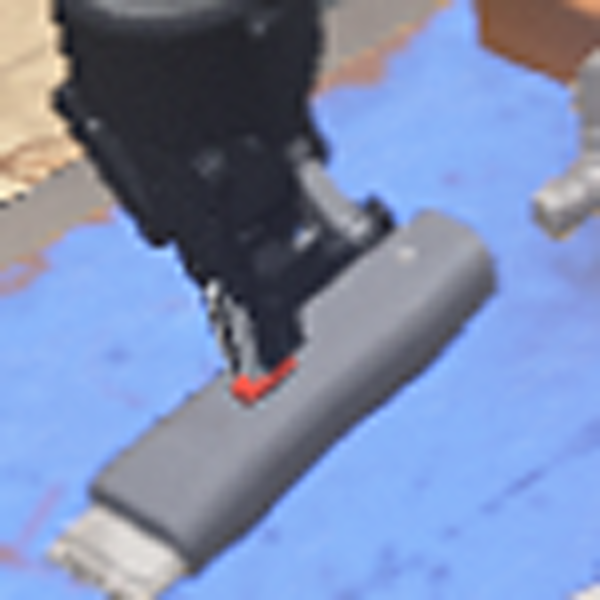

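```bash
python3 -c "
from h import *
print(proj('side',[.146,-.53,.1935]))
d=np.load('pics/side0.npy')
for q in [(8,186),(6,180),(38,163),(40,160),(35,150)]: print(q,w('side',d,*q).round(3))
p=cv2.imread('pics/side0.png');cv2.imwrite('pics/s0g.png',cv2.resize(p[80:200,0:100],None,fx=5,fy=5))
"
```

```text
(np.float64(30.03027205321834), np.float64(192.8944278345093))
(8, 186) [ 0.165 -0.577  0.253]
(6, 180) [ 0.169 -0.577  0.274]
(38, 163) [ 0.148 -0.486  0.265]
(40, 160) [ 0.135 -0.476  0.263]
(35, 150) [ 0.146 -0.482  0.302]
```

View pics/s0g.png

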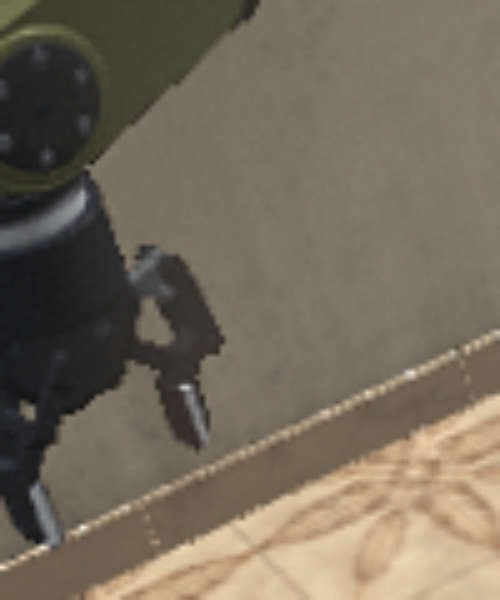

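>>> step_arm(
  commands=[
    [-1,0,-0.8,0,0,0,0],
    [-1,-0.9,0,0,0,0,0],
    [-1,-0.9,0,0,0,0,0],
    [-1,0,0.6,0,0,0,0],
    [-1,0,0.4,0,0,0,0],
    [-1,0,0,0,0,0,0],
  ],
)

```text
time: 4.85
eef_pos: [0.4153, -0.3874, -0.0004]
orientation: [-0.703, -0.062, 0.063, 0.705]
ft_force: [-0.1, -0.5, 0.3]
gripper_width: -0.004
```

```bash
python3 go.py; python3 -c "
from h import *
p,d=grab('side','s4');cv2.imwrite('pics/s4c.png',cv2.resize(p[200:300,100:225],None,fx=6,fy=6,interpolation=cv2.INTER_CUBIC))
o=manip.get_obs()
for z in (0,.01,.02,.03,.04,.05):
    u,v=proj('side',[*o['eef_pos'][:2],z]);print(z,(u-100)*6+2.5,(v-200)*6+2.5)
"
```

```text
t 4.85 pos [ 4.153e-01 -3.874e-01 -4.000e-04] a 0.178 ydir [-0.0019  0.0021 -1.    ] F [-0.1 -0.5  0.3] g -0.004 q [-0.82  0.57  1.63  0.    0.95 -0.99]
0 288.65632646031867 438.21408581017795
0.01 284.9509368482502 422.670191983756
0.02 281.2124105678787 406.9657475403865
0.03 277.4403798327753 391.0985572426357
0.04 273.63447361488534 375.06639239964386
0.05 269.7943177088217 358.8669904620268
```

View pics/s4c.png

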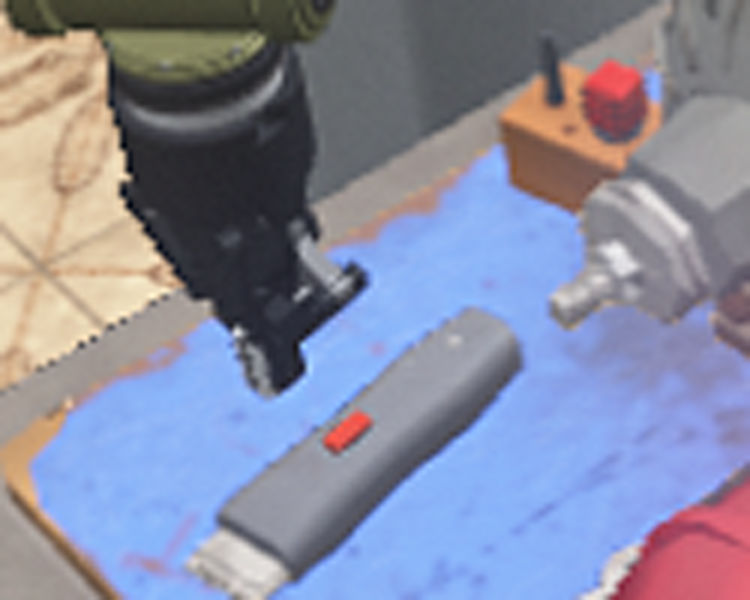

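>>> step_arm(
  commands=[
    [-1,0,0.4,0,0,0,0],
    [-1,0,0.4,0,0,0,0],
    [-1,0,0.08,0,0,0,0],
    [-1,0,0.08,0,0,0,0],
    [-1,0,0,0,0,0,0],
  ],
)

```text
time: 5.4
eef_pos: [0.4155, -0.3882, -0.0227]
orientation: [-0.704, -0.063, 0.063, 0.704]
ft_force: [0.3, -0.3, 0.2]
gripper_width: -0.0
```

>>> step_arm(
  commands=[
    [-1,0,0.08,0,0,0,0],
    [-1,0,0,0,0,0,0],
  ],
)

```text
time: 5.6
eef_pos: [0.4155, -0.3883, -0.0245]
orientation: [0.704, 0.063, -0.063, -0.704]
ft_force: [0.0, 0.0, -0.8]
gripper_width: -0.003
```

>>> step_arm(
  commands=[
    [-1,0,0.08,0,0,0,0],
    [-1,0,0,0,0,0,0],
  ],
)

```text
time: 5.8
eef_pos: [0.4155, -0.3882, -0.0267]
orientation: [-0.704, -0.063, 0.063, 0.704]
ft_force: [0.3, 0.2, -0.2]
gripper_width: 0.0
```

>>> step_arm(
  commands=[
    [-1,0,0.06,0,0,0,0],
    [-1,0,0,0,0,0,0],
  ],
)

```text
time: 6.0
eef_pos: [0.4154, -0.3882, -0.0282]
orientation: [-0.704, -0.063, 0.063, 0.704]
ft_force: [-0.0, 0.2, 0.4]
gripper_width: -0.001
```

>>> step_arm(
  commands=[
    [-1,0,0.06,0,0,0,0],
    [-1,0,0,0,0,0,0],
  ],
)

```text
time: 6.2
eef_pos: [0.4155, -0.3882, -0.0297]
orientation: [-0.704, -0.063, 0.063, 0.704]
ft_force: [0.9, -0.5, -0.9]
gripper_width: 0.002
```

>>> step_arm(
  commands=[
    [-1,0,0.06,0,0,0,0],
    [-1,0,0,0,0,0,0],
  ],
)

```text
time: 6.4
eef_pos: [0.4154, -0.3882, -0.0312]
orientation: [-0.704, -0.063, 0.063, 0.704]
ft_force: [-0.3, 0.5, 0.3]
gripper_width: -0.001
```

```bash
python3 go.py; python3 -c "
from h import *
p,d=grab('side','s5');cv2.imwrite('pics/s5c.png',cv2.resize(p[200:300,100:225],None,fx=6,fy=6,interpolation=cv2.INTER_CUBIC))
"
```

```text
t 6.4 pos [ 0.4154 -0.3882 -0.0312] a 0.1777 ydir [-2.e-04  2.e-04 -1.e+00] F [-0.3  0.5  0.3] g -0.001 q [-0.82  0.62  1.63 -0.    0.89 -0.99]
```

View pics/s5c.png

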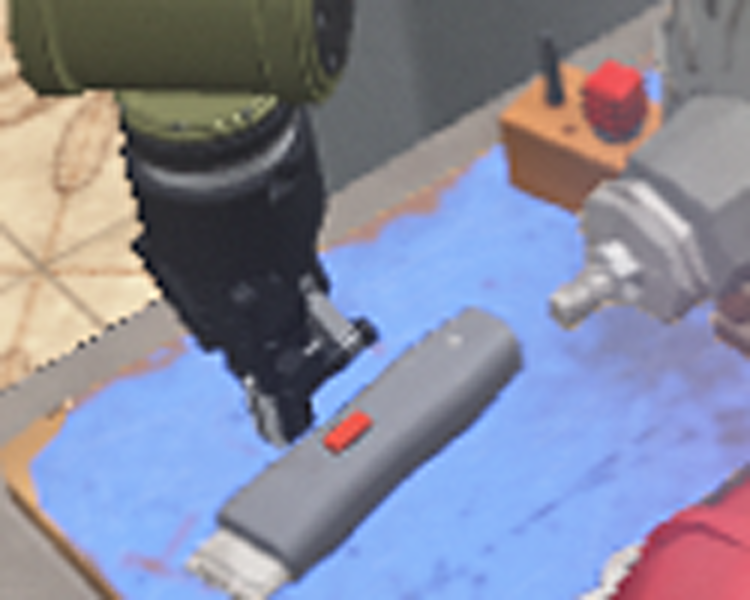

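>>> step_arm(
  commands=[
    [-1,0,0.06,0,0,0,0],
    [-1,0,0,0,0,0,0],
  ],
)

```text
time: 6.65
eef_pos: [0.4154, -0.3882, -0.0327]
orientation: [-0.704, -0.063, 0.063, 0.704]
ft_force: [-0.4, -1.0, -0.1]
gripper_width: -0.002
```

>>> step_arm(
  commands=[
    [-1,0,0.06,0,0,0,0],
    [-1,0,0,0,0,0,0],
  ],
)

```text
time: 6.85
eef_pos: [0.4155, -0.3882, -0.0342]
orientation: [-0.704, -0.063, 0.063, 0.704]
ft_force: [-0.3, 0.7, -0.3]
gripper_width: -0.001
```

>>> step_arm(
  commands=[
    [-1,0,0.06,0,0,0,0],
    [-1,0,0,0,0,0,0],
  ],
)

```text
time: 7.05
eef_pos: [0.4155, -0.3882, -0.0357]
orientation: [-0.704, -0.063, 0.063, 0.704]
ft_force: [-0.6, 0.1, -0.7]
gripper_width: 0.005
```

>>> step_arm(
  commands=[
    [-1,0,0.06,0,0,0,0],
    [-1,0,0,0,0,0,0],
  ],
)

```text
time: 7.25
eef_pos: [0.4155, -0.3883, -0.0371]
orientation: [0.704, 0.063, -0.063, -0.704]
ft_force: [0.8, 1.1, 0.4]
gripper_width: 0.001
```

>>> step_arm(
  commands=[
    [-1,0,0.04,0,0,0,0],
    [-1,0,0,0,0,0,0],
  ],
)

```text
time: 7.45
eef_pos: [0.4156, -0.3883, -0.0372]
orientation: [0.704, 0.063, -0.063, -0.704]
ft_force: [-4.1, 4.4, 12.0]
gripper_width: 0.001
```

```bash
python3 go.py; python3 -c "
from h import *
p,d=grab('side','s6');cv2.imwrite('pics/s6c.png',cv2.resize(p[240:290,120:180],None,fx=10,fy=10,interpolation=cv2.INTER_CUBIC))
"
```

```text
t 7.45 pos [ 0.4156 -0.3883 -0.0372] a 0.1777 ydir [ 1.e-04 -1.e-04 -1.e+00] F [-4.1  4.4 12. ] g 0.001 q [-0.82  0.63  1.64  0.    0.87 -0.99]
```

View pics/s6c.png

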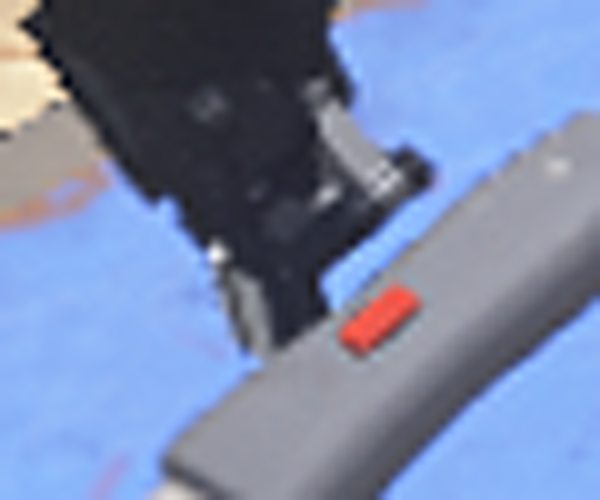

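>>> step_arm(
  commands=[
    [-1,0,-0.7,0,0,0,0],
    [0,0,-0.9,0,0,0,0],
    [1,0,-0.9,0,0,0,0],
    [1,0.9,0,0,0,0,0],
    [1,0.89,0,0,0,0,0],
    [1,0,0,0,0,0,0],
    [1,0,0,0,0,0,0],
    [1,0,0,0,0,0,0],
  ],
)

```text
time: 8.3
eef_pos: [0.4588, -0.3804, 0.0242]
orientation: [-0.704, -0.062, 0.063, 0.705]
ft_force: [-0.7, -0.4, -0.5]
gripper_width: 1.001
```

```bash
python3 go.py .4596 -.379 -.0332 .175; python3 -c "
from h import *
p,d=grab('side','s7');cv2.imwrite('pics/s7c.png',cv2.resize(p[200:300,100:225],None,fx=6,fy=6,interpolation=cv2.INTER_CUBIC))
"
```

```text
t 8.3 pos [ 0.4588 -0.3804  0.0242] a 0.1774 ydir [-6.e-04  4.e-04 -1.e+00] F [-0.7 -0.4 -0.5] g 1.001 q [-0.75  0.59  1.53 -0.    1.02 -0.93]
units tool xyz [0.041 2.296 0.048]
turn [-0.0001  0.0004 -0.0001]
```

View pics/s7c.png

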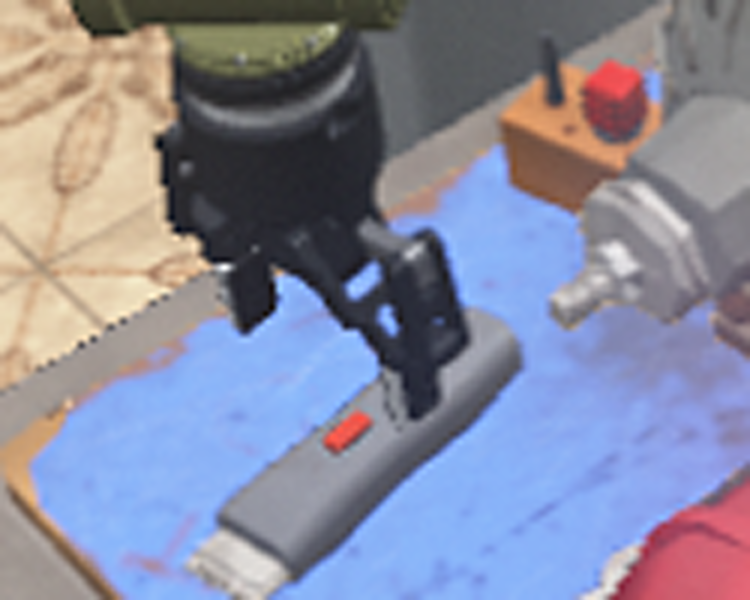

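>>> step_arm(
  commands=[
    [1,0.04,0.9,0.05,0,0,0],
    [1,0,0.9,0,0,0,0],
    [1,0,0.48,0,0,0,0],
    [1,0,0.1,0,0,0,0],
    [-1,0,0,0,0,0,0],
    [-1,0,0,0,0,0,0],
    [-1,0,0,0,0,0,0],
    [-1,0,0,0,0,0,0],
    [-1,0,0,0,0,0,0],
    [-1,0,0,0,0,0,0],
  ],
  squeeze=50,
)

```text
time: 9.35
eef_pos: [0.4606, -0.3794, -0.0337]
orientation: [0.705, 0.063, -0.063, -0.704]
ft_force: [-2.2, 0.3, 7.8]
gripper_width: 0.491
```

```bash
python3 go.py .4596 -.379 .30 .175
```

```text
t 9.35 pos [ 0.4606 -0.3794 -0.0337] a 0.1779 ydir [ 9.0e-04 -1.2e-03 -1.0e+00] F [-2.2  0.3  7.8] g 0.491 q [-0.75  0.67  1.55 -0.    0.92 -0.93]
units tool xyz [-2.8000e-02 -1.3347e+01  6.0000e-03]
turn [0.0002 0.0005 0.0001]
```

>>> step_arm(
  commands=[
    [-1,0,-0.2,0,0,0,0],
    [-1,0,-0.6,0,0,0,0],
    [-1,0,-0.9,0,0,0,0],
    [-1,0,-0.9,0,0,0,0],
    [-1,0,-0.9,0,0,0,0],
    [-1,0,-0.9,0,0,0,0],
    [-1,0,-0.9,0,0,0,0],
    [-1,0,-0.9,0,0,0,0],
    [-1,0,-0.9,0,0,0,0],
    [-1,0,-0.9,0,0,0,0],
    [-1,0,-0.9,0,0,0,0],
    [-1,0,-0.9,0,0,0,0],
    [-1,0,-0.9,0,0,0,0],
    [-1,0,-0.9,0,0,0,0],
    [-1,0,-0.5,0,0,0,0],
    [-1,0,-0.2,0,0.007,0],
    [-1,0,0,0,0,0.01,0],
    [-1,0,0,0,0,0.01,0],
  ],
)

```text
schema error: expected 7 numbers
```

>>> step_arm(
  commands=[
    [-1,0,-0.2,0,0,0,0],
    [-1,0,-0.6,0,0,0,0],
    [-1,0,-0.9,0,0,0,0],
    [-1,0,-0.9,0,0,0,0],
    [-1,0,-0.9,0,0,0,0],
    [-1,0,-0.9,0,0,0,0],
    [-1,0,-0.9,0,0,0,0],
    [-1,0,-0.9,0,0,0,0],
    [-1,0,-0.9,0,0,0,0],
    [-1,0,-0.9,0,0,0,0],
    [-1,0,-0.9,0,0,0,0],
    [-1,0,-0.9,0,0,0,0],
    [-1,0,-0.9,0,0,0,0],
    [-1,0,-0.9,0,0,0,0],
    [-1,0,-0.5,0,0,0,0],
    [-1,0,-0.2,0,0,0.007,0],
    [-1,0,0,0,0,0.01,0],
    [-1,0,0,0,0,0.01,0],
  ],
)

```text
time: 11.15
eef_pos: [0.4601, -0.3787, 0.2728]
orientation: [-0.707, -0.002, 0.002, 0.707]
ft_force: [-0.1, -0.4, -2.7]
gripper_width: 0.49
```

```bash
python3 go.py .5764 .202 .27 .008; python3 -c "
from h import *
p,d=grab('side','s8');cv2.imwrite('pics/s8c.png',cv2.resize(p[100:300,80:280],None,fx=3,fy=3,interpolation=cv2.INTER_CUBIC))
"
```

```text
t 11.15 pos [ 0.4601 -0.3787  0.2728] a 0.0056 ydir [-0.e+00  1.e-04 -1.e+00] F [-0.1 -0.4 -2.7] g 0.49 q [-0.75  0.36  1.26  0.    1.52 -0.76]
units tool xyz [ 4.78   0.115 23.201]
turn [-0.     -0.0004 -0.    ]
```

View pics/s8c.png

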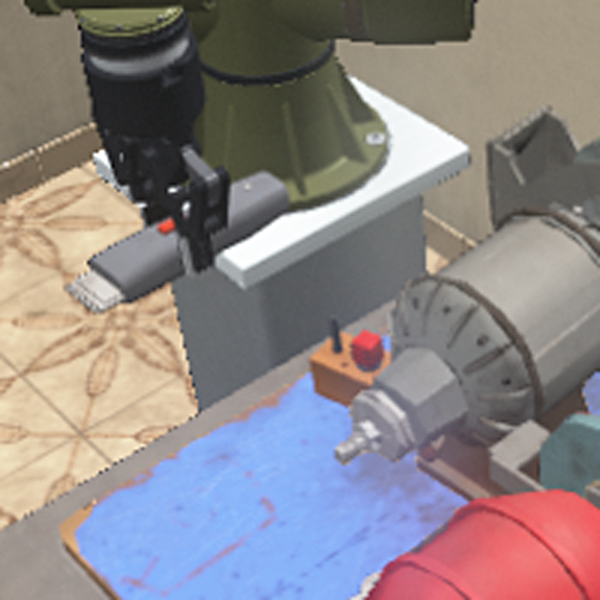

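```bash
python3 -c "
from h import *
from m1 import cv
p=cv2.imread('pics/s8.png');cv2.imwrite('pics/s8d.png',cv2.resize(p[150:210,95:185],None,fx=8,fy=8,interpolation=cv2.INTER_CUBIC))
"
```

```text
(no output)
```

View pics/s8d.png

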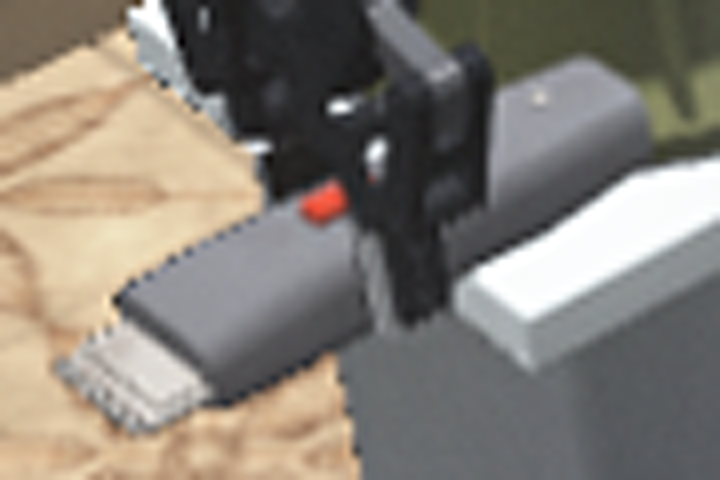

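```bash
python3 -c "
from h import *
from m1 import cv
S=lambda U,V,z:w('side',None,*cv(U,V,95,150,8),z)
z=.3065
print('dot',S(540,97,z+.03)); print('nose mid',S(97,400,z+.012)); 
d=np.load('pics/s8.npy')
for U,V in [(540,105),(590,80),(300,250),(160,300),(570,130)]: print(w('side',d,*cv(U,V,95,150,8)))
for U,V in [(320,350),(345,320),(180,480),(260,420)]: print('bench',w('side',np.load('pics/side0.npy'),*cv(U,V,110,190,5)))
"
```

```text
dot [ 0.45531667 -0.31295508  0.3365    ]
nose mid [ 0.46140874 -0.46153784  0.3185    ]
[ 0.46126485 -0.31679896  0.33878219]
[ 0.46149616 -0.30009963  0.33888206]
[ 0.47167728 -0.40096915  0.34028078]
[ 0.45925656 -0.43693857  0.33667743]
[ 0.4752615  -0.31693998  0.33764302]
bench [ 0.45546416 -0.32749188  0.03521232]
bench [ 0.44689011 -0.30497021  0.03487499]
bench [ 0.47502419 -0.42877283  0.03121571]
bench [ 0.47075637 -0.37699182  0.03196589]
```

>>> step_arm(
  commands=[
    [-1,0.05,0,0.3,0,-0.0004,0],
    [-1,0.12,0,0.6,0,0,0],
    [-1,0.2,0,0.9,0,0,0],
    [-1,0.2,0,0.95,0,0,0],
    [-1,0.2,0,0.95,0,0,0],
    [-1,0.2,0,0.95,0,0,0],
    [-1,0.2,0,0.95,0,0,0],
    [-1,0.2,0,0.95,0,0,0],
    [-1,0.2,0,0.95,0,0,0],
    [-1,0.2,0,0.95,0,0,0],
    [-1,0.2,0,0.95,0,0,0],
    [-1,0.2,0,0.95,0,0,0],
    [-1,0.2,0,0.95,0,0,0],
    [-1,0.2,0,0.95,0,0,0],
    [-1,0.2,0,0.95,0,0,0],
    [-1,0.2,0,0.95,0,0,0],
    [-1,0.2,0,0.95,0,0,0],
    [-1,0.2,0,0.95,0,0,0],
    [-1,0.2,0,0.95,0,0,0],
    [-1,0.2,0,0.95,0,0,0],
  ],
)

```text
time: 13.2
eef_pos: [0.5492, 0.0728, 0.2727]
orientation: [-0.707, -0.004, 0.004, 0.707]
ft_force: [0.1, 0.8, -3.1]
gripper_width: 0.49
```

```bash
python3 go.py .5764 .2003 .27 .008
```

```text
t 13.2 pos [0.5492 0.0728 0.2727] a 0.0127 ydir [ 0.e+00  2.e-04 -1.e+00] F [ 0.1  0.8 -3.1] g 0.49 q [0.07 0.26 1.39 0.   1.49 0.05]
units tool xyz [1.152 0.107 5.084]
turn [-0.      0.0007  0.    ]
```

>>> step_arm(
  commands=[
    [-1,0.25,0,0.95,0,0.0007,0],
    [-1,0.25,0,0.95,0,0,0],
    [-1,0.25,0,0.95,0,0,0],
    [-1,0.2,0.5,0.95,0,0,0],
    [-1,0.15,0.8,0.8,0,0,0],
    [-1,0.05,0.9,0.4,0,0,0],
    [-1,0,0.9,0.1,0,0,0],
    [-1,0,0.9,0,0,0,0],
    [-1,0,0.9,0,0,0,0],
    [-1,0,0.9,0,0,0,0],
    [-1,0,0.9,0,0,0,0],
    [-1,0,0.6,0,0,0,0],
    [-1,0,0.3,0,0,0,0],
    [-1,0,0,0,0,0,0],
  ],
)

```text
time: 14.6
eef_pos: [0.5772, 0.1988, 0.082]
orientation: [0.707, 0.002, -0.003, -0.707]
ft_force: [-0.2, 0.4, -3.7]
gripper_width: 0.496
```

```bash
python3 go.py .5764 .2003 -.0197 .008; python3 -c "
from h import *
p,d=grab('side','s9');cv2.imwrite('pics/s9c.png',cv2.resize(p[100:230,280:410],None,fx=5,fy=5,interpolation=cv2.INTER_CUBIC))
"
```

```text
t 14.6 pos [0.5772 0.1988 0.082 ] a 0.0068 ydir [-1.e-03 -2.e-04 -1.e+00] F [-0.2  0.4 -3.7] g 0.496 q [0.27 0.54 1.45 0.   1.15 0.26]
units tool xyz [-0.028  4.07   0.063]
turn [ 0.     -0.0002 -0.0002]
```

View pics/s9c.png

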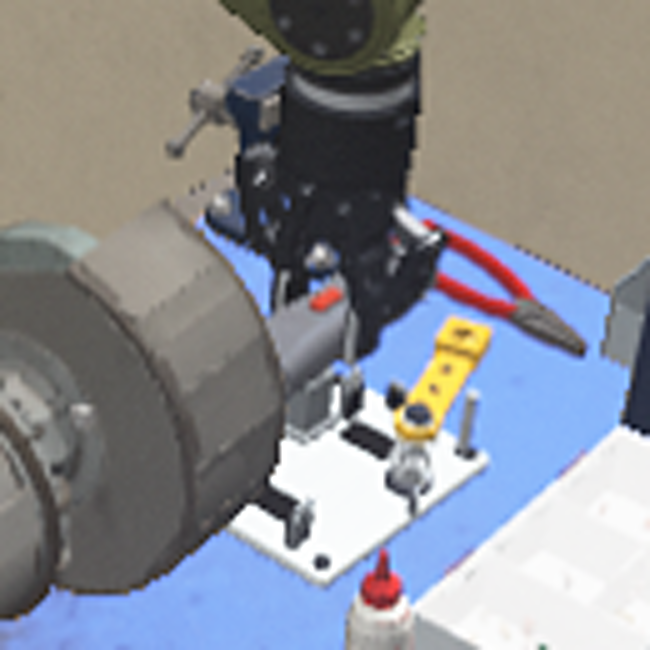

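```bash
python3 -c "
from h import *
d=np.load('pics/top0.npy')
for v in range(165,272,10):
    for u in range(205,260):
        P=w('top',d,u,v)
        if P[2]>.03: print(u,v,P.round(3)); break
"
```

```text
218 165 [0.623 0.083 0.214]
216 175 [0.593 0.082 0.244]
216 185 [0.567 0.079 0.258]
218 195 [0.548 0.075 0.246]
226 205 [0.55  0.074 0.1  ]
217 215 [ 0.375 -0.058  1.192]
226 225 [0.498 0.07  0.109]
224 235 [0.469 0.068 0.157]
224 245 [0.445 0.066 0.163]
205 255 [0.427 0.13  0.032]
223 265 [0.398 0.062 0.201]
```

>>> step_arm(
  commands=[
    [-1,-0.03,0.4,0.06,0,-0.0002,0],
    [-1,0,0.6,0,0,0,0],
    [-1,0,0.6,0,0,0,0],
    [-1,0,0.6,0,0,0,0],
    [-1,0,0.5,0,0,0,0],
    [-1,0,0.4,0,0,0,0],
    [-1,0,0.3,0,0,0,0],
    [-1,0,0,0,0,0,0],
  ],
)

```text
time: 15.45
eef_pos: [0.5765, 0.1998, -0.0036]
orientation: [0.707, 0.002, -0.003, -0.707]
ft_force: [-0.3, 0.3, -2.4]
gripper_width: 0.494
```

```bash
python3 go.py .5764 .2003 -.0197 .008; python3 -c "
from h import *
p,d=grab('side','s10');cv2.imwrite('pics/s10c.png',cv2.resize(p[120:230,300:410],None,fx=6,fy=6,interpolation=cv2.INTER_CUBIC))
"
```

```text
t 15.45 pos [ 0.5765  0.1998 -0.0036] a 0.0074 ydir [-1.4e-03 -4.0e-04 -1.0e+00] F [-0.3  0.3 -2.4] g 0.494 q [0.27 0.65 1.5  0.   0.99 0.27]
units tool xyz [-0.003  0.643  0.019]
turn [ 0.0001 -0.0001 -0.0002]
```

View pics/s10c.png

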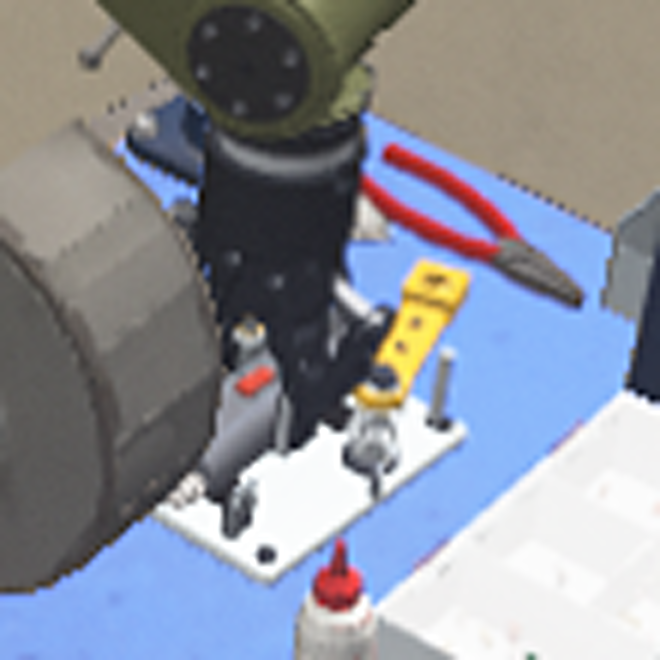

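>>> step_arm(
  commands=[
    [-1,0,0.25,0.02,0,0,0],
    [-1,0,0.2,0,0,0,0],
    [-1,0,0.12,0,0,0,0],
    [-1,0,0.06,0,0,0,0],
    [-1,0,0,0,0,0,0],
  ],
)

```text
time: 16.0
eef_pos: [0.5768, 0.2005, -0.0184]
orientation: [-0.707, -0.002, 0.003, 0.707]
ft_force: [-1.9, -0.3, -3.9]
gripper_width: 0.49
```

```bash
python3 go.py .5764 .2003 -.0207 .008
```

```text
t 16.0 pos [ 0.5768  0.2005 -0.0184] a 0.0073 ydir [-4.e-04  0.e+00 -1.e+00] F [-1.9 -0.3 -3.9] g 0.49 q [0.27 0.68 1.5  0.   0.96 0.27]
units tool xyz [-0.017  0.09  -0.007]
turn [-0.     -0.0001 -0.0001]
```

>>> step_arm(
  commands=[
    [-1,-0.03,0.05,0,0,0,0],
    [-1,0,0.04,0,0,0,0],
    [-1,0,0,0,0,0,0],
  ],
)

```text
time: 16.3
eef_pos: [0.5763, 0.2005, -0.0205]
orientation: [-0.707, -0.003, 0.003, 0.707]
ft_force: [0.0, 0.5, -3.5]
gripper_width: 0.493
```

>>> step_arm(
  commands=[
    [-1,0,0.04,0,0,0,0],
    [-1,0,0,0,0,0,0],
  ],
)

```text
time: 16.5
eef_pos: [0.5764, 0.2005, -0.0208]
orientation: [-0.707, -0.003, 0.002, 0.707]
ft_force: [-3.6, -1.8, 4.9]
gripper_width: 0.485
```

>>> step_arm(
  commands=[
    [0.3,0,0,0,0,0,0],
    [0.6,0,0,0,0,0,0],
    [0.8,0,0,0,0,0,0],
    [0.8,0,-0.2,0,0,0,0],
    [0.8,0,-0.6,0,0,0,0],
    [0.8,0,-0.9,0,0,0,0],
    [0.8,0,-1,0,0,0,0],
    [0.8,0,-1,0,0,0,0],
    [0.8,0,-1,0,0,0,0],
    [0.8,0,-1,0,0,0,0],
  ],
)

```text
time: 17.5
eef_pos: [0.5762, 0.2005, 0.1235]
orientation: [-0.707, -0.003, 0.002, 0.707]
ft_force: [-0.1, -0.9, 0.0]
gripper_width: 0.9
```

```bash
python3 go.py .40 -.1845 .27 -1.309; python3 -c "
from h import *
p,d=grab('side','s11');cv2.imwrite('pics/s11c.png',cv2.resize(p[120:230,300:410],None,fx=6,fy=6,interpolation=cv2.INTER_CUBIC))
"
```

```text
t 17.5 pos [0.5762 0.2005 0.1235] a 0.0075 ydir [ 1.3e-03  3.0e-04 -1.0e+00] F [-0.1 -0.9  0. ] g 0.9 q [ 0.27  0.49  1.42 -0.    1.23  0.27]
units tool xyz [ -7.157  -5.873 -15.345]
turn [-2.000e-04  2.095e-01  1.000e-04]
```

View pics/s11c.png

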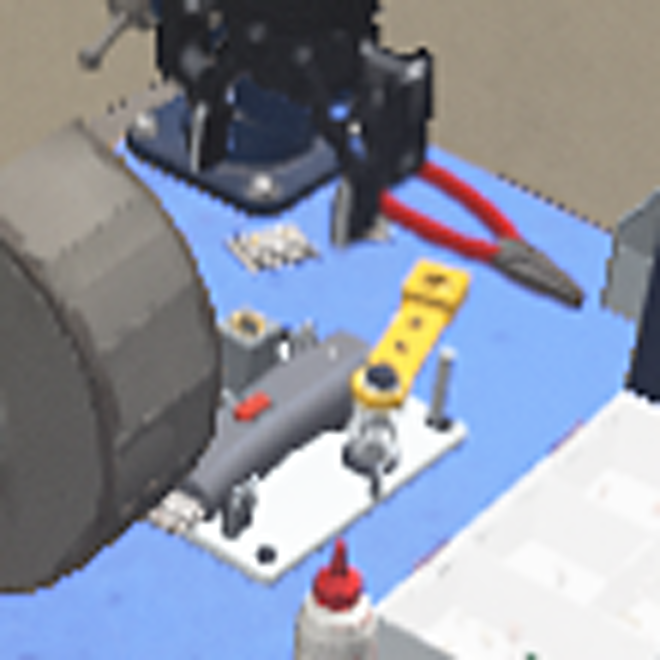

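>>> step_arm(
  commands=[
    [0.8,0,-0.6,0,0,0.021,0],
    [0.8,0,-0.6,0,0,0.021,0],
    [0.8,0,-0.6,0,0,0.021,0],
    [0.8,0,-0.6,0,0,0.021,0],
    [0.8,0,-0.6,0,0,0.021,0],
    [0.8,0,-0.6,0,0,0.021,0],
    [0.8,0,-0.6,0,0,0.021,0],
    [0.8,0,-0.6,0,0,0.021,0],
    [0.8,0,-0.6,0,0,0.021,0],
    [0.8,0,-0.5,0,0,0.0205,0],
    [0.8,0,0,0,0,0,0],
  ],
)

```text
time: 18.65
eef_pos: [0.5765, 0.2006, 0.2713]
orientation: [-0.559, 0.43, -0.432, 0.562]
ft_force: [0.2, 0.6, -1.0]
gripper_width: 0.9
```

```bash
python3 go.py .40 -.1845 .27 -1.309
```

```text
t 18.65 pos [0.5765 0.2006 0.2713] a -1.311 ydir [ 0.0039  0.0011 -1.    ] F [ 0.2  0.6 -1. ] g 0.9 q [0.27 0.39 1.22 0.   1.53 1.59]
units tool xyz [ 1.3072e+01  8.0000e-03 -1.0781e+01]
turn [-0.0006 -0.0003 -0.    ]
```

>>> step_arm(
  commands=[
    [0.8,0.45,0,-0.37,0,0,0],
    [0.8,0.87,0,-0.715,0,0,0],
    [0.8,0.87,0,-0.715,0,0,0],
    [0.8,0.87,0,-0.715,0,0,0],
    [0.8,0.87,0,-0.715,0,0,0],
    [0.8,0.87,0,-0.715,0,0,0],
    [0.8,0.87,0,-0.715,0,0,0],
    [0.8,0.87,0,-0.715,0,0,0],
    [0.8,0.87,0,-0.715,0,0,0],
    [0.8,0.87,0,-0.715,0,0,0],
    [0.8,0.87,0,-0.715,0,0,0],
    [0.8,0.87,0,-0.715,0,0,0],
    [0.8,0.87,0,-0.715,0,0,0],
    [0.8,0.87,0,-0.715,0,0,0],
    [0.8,0.87,0,-0.715,0,0,0],
    [0.8,0.44,0,-0.4,0,0,0],
    [0.8,0,0,0,0,0,0],
    [0.8,0,0,0,0,0,0],
  ],
)

```text
time: 20.45
eef_pos: [0.4004, -0.1846, 0.2684]
orientation: [-0.561, 0.43, -0.43, 0.561]
ft_force: [0.6, 0.1, -0.5]
gripper_width: 0.9
```

```bash
python3 go.py .40 -.1845 .075 -1.309; python3 -c "
from h import *
p,d=grab('top','t12');cv2.imwrite('pics/t12c.png',p[150:330,100:460])
"
```

```text
t 20.45 pos [ 0.4004 -0.1846  0.2684] a -1.3072 ydir [ 1.e-04  2.e-04 -1.e+00] F [ 0.6  0.1 -0.5] g 0.9 q [-0.52  0.    1.69  0.    1.45  0.79]
units tool xyz [-0.008  7.736 -0.016]
turn [-0.      0.0003 -0.    ]
```

View pics/t12c.png

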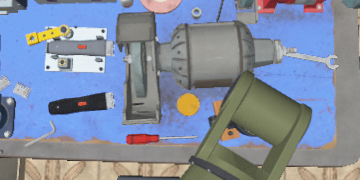

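>>> step_arm(
  commands=[
    [0.8,0,0.5,0,0,0.0003,0],
    [0.8,0,0.9,0,0,0,0],
    [0.8,0,0.9,0,0,0,0],
    [0.8,0,0.9,0,0,0,0],
    [0.8,0,0.9,0,0,0,0],
    [0.8,0,0.9,0,0,0,0],
    [0.8,0,0.9,0,0,0,0],
    [0.8,0,0.9,0,0,0,0],
    [0.8,0,0.7,0,0,0,0],
    [0.8,0,0.3,0,0,0,0],
    [0.8,0,0,0,0,0,0],
  ],
)

```text
time: 21.6
eef_pos: [0.4001, -0.1842, 0.0725]
orientation: [0.561, -0.431, 0.43, -0.561]
ft_force: [-0.1, 0.3, -0.2]
gripper_width: 0.901
```

```bash
python3 go.py .40 -.1845 .012 -1.309; python3 -c "
from h import *
p,d=grab('side','s13');cv2.imwrite('pics/s13c.png',cv2.resize(p[140:240,160:260],None,fx=6,fy=6,interpolation=cv2.INTER_CUBIC))
p=cv2.imread('pics/t12.png');cv2.imwrite('pics/t12d.png',cv2.resize(p[160:240,115:235],None,fx=6,fy=6,interpolation=cv2.INTER_CUBIC))
"
```

```text
t 21.6 pos [ 0.4001 -0.1842  0.0725] a -1.3098 ydir [-0.0017  0.001  -1.    ] F [-0.1  0.3 -0.2] g 0.901 q [-0.51  0.21  1.94  0.    0.99  0.8 ]
units tool xyz [ 1.40e-02  2.42e+00 -2.00e-03]
turn [ 0.0002 -0.0001 -0.0002]
```

View pics/s13c.png

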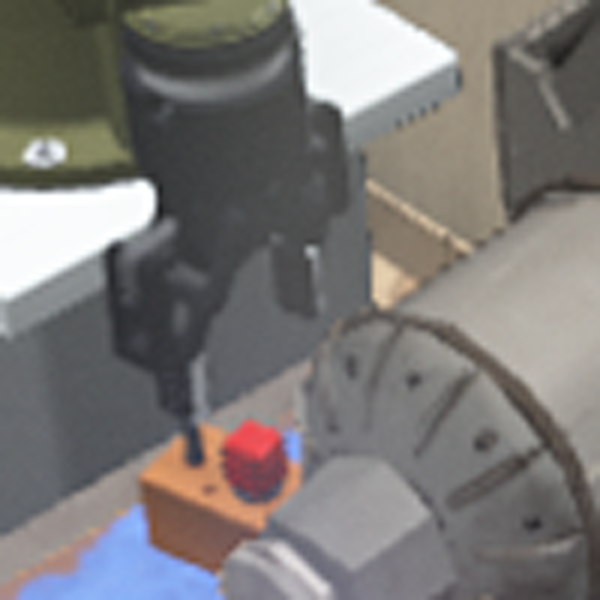

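View pics/t12d.png

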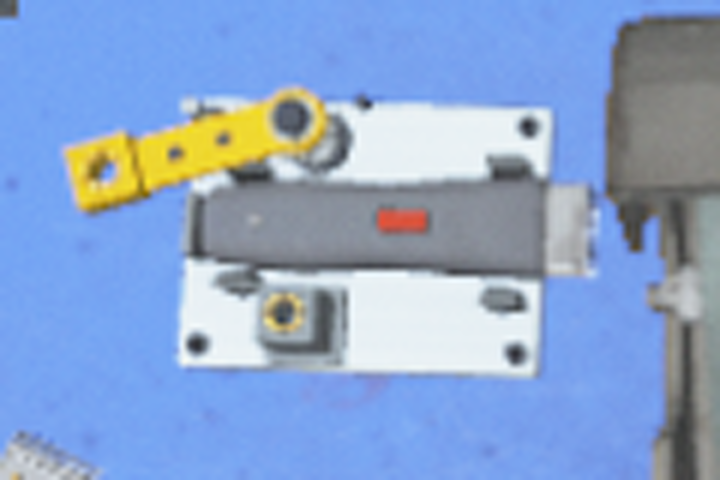

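>>> step_arm(
  commands=[
    [0.8,0,0.5,0,0,0,0],
    [0.8,0,0.7,0,0,0,0],
    [0.8,0,0.7,0,0,0,0],
    [0.8,0,0.5,0,0,0,0],
    [0.8,0,0,0,0,0,0],
  ],
)

```text
time: 22.15
eef_pos: [0.4003, -0.1847, 0.0131]
orientation: [0.561, -0.431, 0.431, -0.561]
ft_force: [-1.0, -0.7, 1.1]
gripper_width: 0.897
```

```bash
python3 go.py .40 -.1845 .012 -1.309; python3 -c "
from h import *
p,d=grab('side','s14');cv2.imwrite('pics/s14c.png',cv2.resize(p[180:240,160:230],None,fx=9,fy=9,interpolation=cv2.INTER_CUBIC))
"
```

```text
t 22.15 pos [ 0.4003 -0.1847  0.0131] a -1.3105 ydir [-9.e-04  5.e-04 -1.e+00] F [-1.  -0.7  1.1] g 0.897 q [-0.52  0.32  1.98 -0.    0.84  0.8 ]
units tool xyz [-0.009  0.044 -0.008]
turn [ 0.0001 -0.0002 -0.0001]
```

View pics/s14c.png

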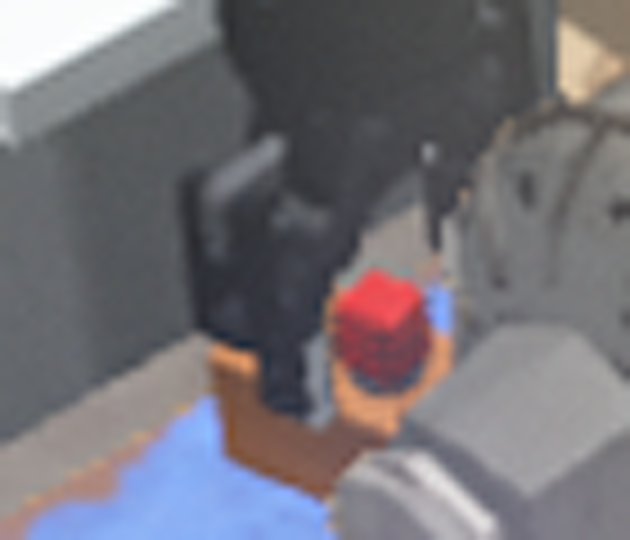

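>>> step_arm(
  commands=[
    [-1,0,0,0,0,0,0],
    [-1,0,0,0,0,0,0],
    [-1,0,0,0,0,0,0],
    [-1,0,0,0,0,0,0],
    [-1,0,0,0,0,0,0],
    [-1,0,0,0,0,0,0],
    [-1,0,0,0,0,0,0],
    [-1,0,0,0,0,0,0],
  ],
  squeeze=80,
)

```text
time: 23.0
eef_pos: [0.4008, -0.1851, 0.0142]
orientation: [-0.561, 0.431, -0.431, 0.561]
ft_force: [-1.7, 1.7, 8.2]
gripper_width: 0.241
```

```bash
python3 go.py .40 -.1845 .27 -1.309
```

```text
t 23.0 pos [ 0.4008 -0.1851  0.0142] a -1.3107 ydir [ 9.e-04 -5.e-04 -1.e+00] F [-1.7  1.7  8.2] g 0.241 q [-0.52  0.32  1.98  0.    0.84  0.8 ]
units tool xyz [ -0.024 -10.233  -0.018]
turn [-0.0001 -0.0003  0.0001]
```

>>> step_arm(
  commands=[
    [-1,0,-0.2,0,0,0,0],
    [-1,0,-0.5,0,0,0,0],
    [-1,0,-0.9,0,0,0,0],
    [-1,0,-0.9,0,0,0,0],
    [-1,0,-0.9,0,0,0,0],
    [-1,0,-0.9,0,0,0,0],
    [-1,0,-0.9,0,0,0,0],
    [-1,0,-0.9,0,0,0,0],
    [-1,0,-0.9,0,0,0,0],
    [-1,0,-0.9,0,0,0,0],
    [-1,0,-0.9,0,0,0,0],
    [-1,0,-0.9,0,0,0,0],
    [-1,0,-0.9,0,0,0,0],
    [-1,0,-0.5,0,0,0,0],
    [-1,0,-0.2,0,0,0,0],
    [-1,0,0,0,0,0,0],
  ],
)

```text
time: 24.6
eef_pos: [0.4004, -0.1849, 0.2959]
orientation: [0.561, -0.431, 0.431, -0.561]
ft_force: [0.4, -0.3, -1.4]
gripper_width: 0.24
```

```bash
python3 go.py .591 .326 .295 -1.309; python3 -c "
from h import *
p,d=grab('side','s15');cv2.imwrite('pics/s15c.png',cv2.resize(p[60:180,140:260],None,fx=5,fy=5,interpolation=cv2.INTER_CUBIC))
o=manip.get_obs()
for dz in (-.01,.029,.033,.06):
    u,v=proj('side',o['eef_pos']+[0,0,dz]);print(dz,(u-140)*5+2,(v-60)*5+2)
"
```

```text
t 24.6 pos [ 0.4004 -0.1849  0.2959] a -1.3108 ydir [ 0. -0. -1.] F [ 0.4 -0.3 -1.4] g 0.24 q [-0.52 -0.01  1.64 -0.    1.51  0.8 ]
units tool xyz [-17.79    0.035  12.62 ]
turn [-0.     -0.0003  0.    ]
-0.01 275.14992608117916 441.51556735627946
0.029 267.6576618102352 374.11393015595576
0.033 266.8758333545439 367.0516915518932
0.06 261.53236304019555 318.6355128092398
```

View pics/s15c.png

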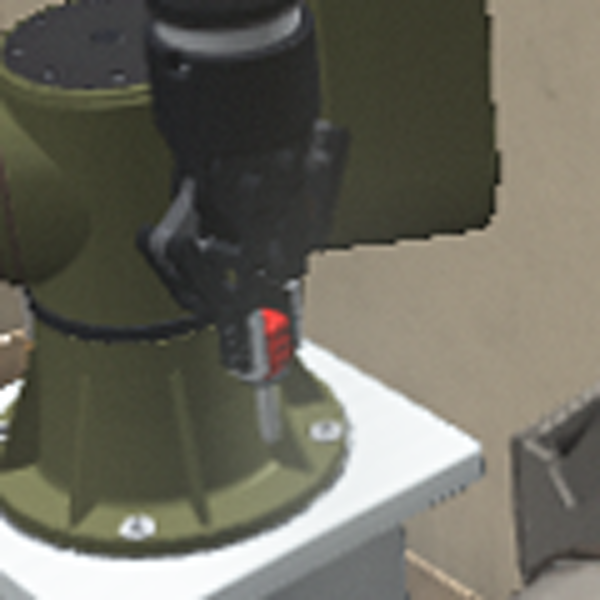

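>>> step_arm(
  commands=[
    [-1,-0.4,0,0.28,0,0,0],
    [-1,-0.9,0,0.64,0,0,0],
    [-1,-0.9,0,0.64,0,0,0],
    [-1,-0.9,0,0.64,0,0,0],
    [-1,-0.9,0,0.64,0,0,0],
    [-1,-0.9,0,0.64,0,0,0],
    [-1,-0.9,0,0.64,0,0,0],
    [-1,-0.9,0,0.64,0,0,0],
    [-1,-0.9,0,0.64,0,0,0],
    [-1,-0.9,0,0.64,0,0,0],
    [-1,-0.9,0,0.64,0,0,0],
    [-1,-0.9,0,0.64,0,0,0],
    [-1,-0.9,0,0.64,0,0,0],
    [-1,-0.9,0,0.64,0,0,0],
    [-1,-0.9,0,0.64,0,0,0],
    [-1,-0.9,0,0.64,0,0,0],
    [-1,-0.9,0,0.64,0,0,0],
    [-1,-0.9,0,0.64,0,0,0],
    [-1,-0.9,0,0.64,0,0,0],
    [-1,-0.6,0.4,0.4,0,0,0],
  ],
)

```text
time: 26.65
eef_pos: [0.5845, 0.3117, 0.2856]
orientation: [-0.561, 0.431, -0.431, 0.561]
ft_force: [0.2, -0.3, -0.4]
gripper_width: 0.243
```

```bash
python3 go.py .591 .326 .105 -1.309
```

```text
t 26.65 pos [0.5845 0.3117 0.2856] a -1.3097 ydir [ 1.e-04  3.e-04 -1.e+00] F [ 0.2 -0.3 -0.4] g 0.243 q [0.43 0.52 1.   0.   1.62 1.74]
units tool xyz [-0.483  7.224  0.398]
turn [-0.     -0.0001 -0.    ]
```

>>> step_arm(
  commands=[
    [-1,-0.4,0.6,0.3,0,0,0],
    [-1,-0.08,0.9,0.1,0,0,0],
    [-1,0,0.9,0,0,0,0],
    [-1,0,0.9,0,0,0,0],
    [-1,0,0.9,0,0,0,0],
    [-1,0,0.9,0,0,0,0],
    [-1,0,0.9,0,0,0,0],
    [-1,0,0.6,0,0,0,0],
    [-1,0,0.3,0,0,0,0],
    [-1,0,0,0,0,0,0],
  ],
)

```text
time: 27.65
eef_pos: [0.5908, 0.3231, 0.1124]
orientation: [0.561, -0.431, 0.431, -0.56]
ft_force: [-0.6, 0.1, -0.8]
gripper_width: 0.24
```

```bash
python3 go.py .591 .326 .085 -1.309;  python3 -c "
from h import *
p,d=grab('side','s16');cv2.imwrite('pics/s16c.png',cv2.resize(p[120:200,340:420],None,fx=9,fy=9,interpolation=cv2.INTER_CUBIC))
p,d=grab('top','t16');cv2.imwrite('pics/t16c.png',cv2.resize(p[130:250,90:240],None,fx=5,fy=5,interpolation=cv2.INTER_CUBIC))
o=manip.get_obs()
for dz in (-.01,.029):
    u,v=proj('side',o['eef_pos']+[0,0,dz]);print(dz,(u-340)*9+4,(v-120)*9+4)
"
```

```text
t 27.65 pos [0.5908 0.3231 0.1124] a -1.3109 ydir [-1.6e-03 -7.0e-04 -1.0e+00] F [-0.6  0.1 -0.8] g 0.24 q [0.45 0.65 1.21 0.   1.29 1.76]
units tool xyz [-0.11   1.096  0.039]
turn [ 0.0003 -0.0003  0.    ]
-0.01 304.6330937938156 337.67951173641796
0.029 319.9214035429561 240.58283307718733
```

View pics/s16c.png

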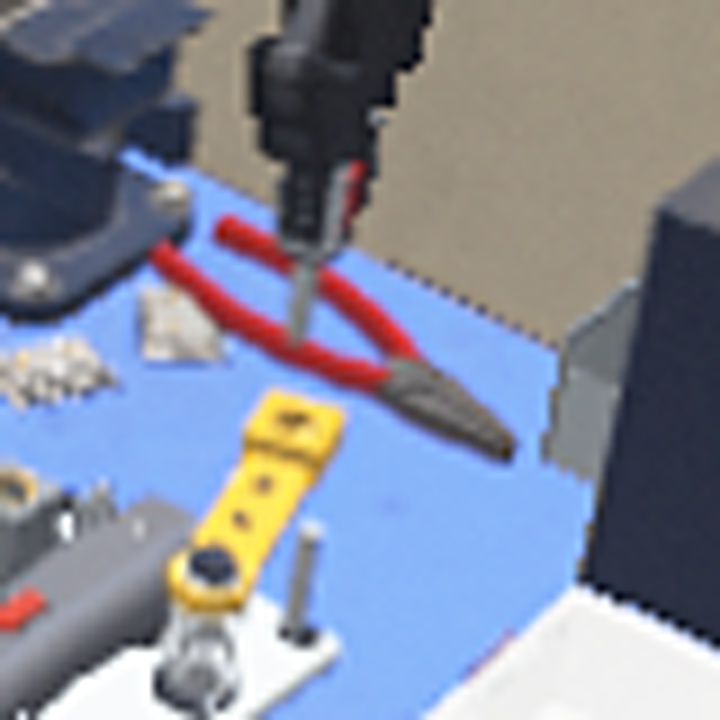

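View pics/t16c.png

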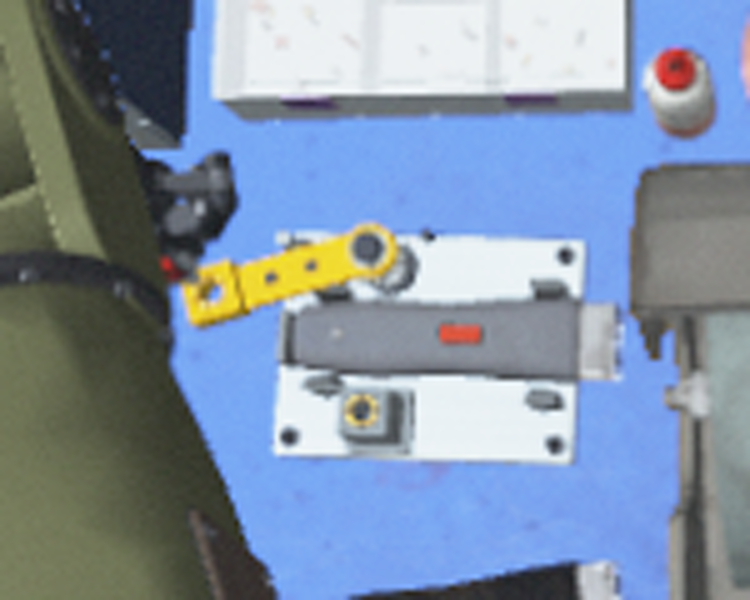

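```bash
python3 -c "
from h import *
from m1 import cv
S=lambda U,V,z:w('side',None,*cv(U,V,340,120,9),z)
h=S(295,420,.068); print('hole',h)
o=manip.get_obs();z=o['eef_pos'][2]
print('tip',S(297.5,344,z-.01)); print('shank top',S(303,270,z+.018)); print(o['eef_pos'])
"
```

```text
hole [0.59068083 0.32703209 0.068     ]
tip [0.59212203 0.31872195 0.1043596 ]
shank top [0.58927179 0.31957586 0.1323596 ]
[0.59157509 0.32342808 0.1143596 ]
```

>>> step_arm(
  commands=[
    [-1,-0.16,0.3,0.08,0,0,0],
    [-1,0,0.5,0,0,0,0],
    [-1,0,0.3,0,0,0,0],
    [-1,0,0.1,0,0,0,0],
    [-1,0,0,0,0,0,0],
  ],
)

```text
time: 28.25
eef_pos: [0.5919, 0.3275, 0.0828]
orientation: [0.561, -0.431, 0.431, -0.56]
ft_force: [-0.6, -0.7, -0.2]
gripper_width: 0.24
```

```bash
python3 go.py .5918 .3275 .080 -1.309;  python3 -c "
from h import *
p,d=grab('side','s17');cv2.imwrite('pics/s17c.png',cv2.resize(p[140:190,350:400],None,fx=14,fy=14,interpolation=cv2.INTER_CUBIC))
"; python3 go.py
```

```text
t 28.25 pos [0.5919 0.3275 0.0828] a -1.3108 ydir [-9.e-04 -4.e-04 -1.e+00] F [-0.6 -0.7 -0.2] g 0.24 q [0.45 0.68 1.23 0.   1.24 1.76]
units tool xyz [-0.003  0.112 -0.005]
turn [ 0.0002 -0.0003  0.    ]
t 28.3 pos [0.5922 0.3275 0.0834] a -1.3109 ydir [-1.e-04 -0.e+00 -1.e+00] F [-0.3 -0.2 -1.4] g 0.238 q [0.45 0.68 1.23 0.   1.24 1.76]
```

View pics/s17c.png

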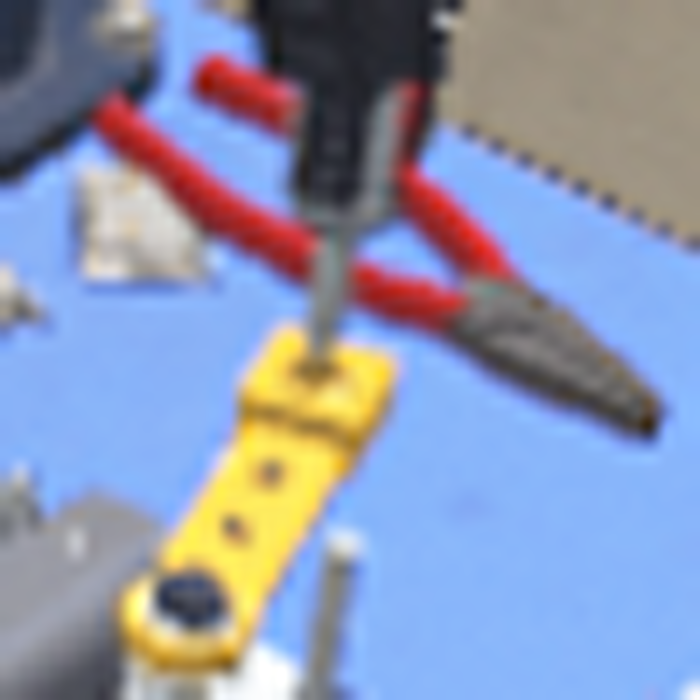

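>>> step_arm(
  commands=[
    [-1,0,0.15,0,0,0,0],
    [-1,0,0.1,0,0,0,0],
    [-1,0,0.1,0,0,0,0],
    [-1,0,0,0,0,0,0],
  ],
)

```text
time: 28.7
eef_pos: [0.592, 0.3275, 0.0743]
orientation: [0.561, -0.431, 0.431, -0.56]
ft_force: [0.7, 0.6, -1.1]
gripper_width: 0.243
```

```bash
python3 go.py .5918 .3275 .066 -1.309
```

```text
t 28.7 pos [0.592  0.3275 0.0743] a -1.3108 ydir [-6.e-04 -3.e-04 -1.e+00] F [ 0.7  0.6 -1.1] g 0.243 q [0.45 0.69 1.23 0.   1.22 1.76]
units tool xyz [-0.002  0.331 -0.007]
turn [ 0.0001 -0.0003  0.    ]
```

Tip 3–4 mm in with no force. Continue.

>>> step_arm(
  commands=[
    [-1,0,0.1,0,0,0,0],
    [-1,0,0.1,0,0,0,0],
    [-1,0,0.1,0,0,0,0],
    [-1,0,0,0,0,0,0],
  ],
)

```text
time: 29.1
eef_pos: [0.592, 0.3275, 0.0667]
orientation: [0.561, -0.431, 0.431, -0.56]
ft_force: [0.3, 0.6, -1.0]
gripper_width: 0.243
```

```bash
python3 go.py .5918 .3275 .066 -1.309
```

```text
t 29.1 pos [0.592  0.3275 0.0667] a -1.3108 ydir [-7.e-04 -3.e-04 -1.e+00] F [ 0.3  0.6 -1. ] g 0.243 q [0.45 0.7  1.24 0.   1.21 1.76]
units tool xyz [-0.001  0.028 -0.006]
turn [ 0.0001 -0.0003  0.    ]
```

```bash
python3 -c "
import numpy as np
a=-1.3108;x=np.array([np.cos(a),np.sin(a)]);z=np.array([-np.sin(a),np.cos(a)])
C=np.array([.6181+.0011,.2466+.0014]);q=.0082
p=np.array([.592,.3275])
for s in np.linspace(0,1.25,19)[1:]:
    f=np.pi-1.25+s+q; n=C+.084*np.array([np.cos(f),np.sin(f)]); d=(n-p)/.025; p=p+np.array([round(d@x,2),round(d@z,2)])@np.array([x,z])*.025; print(round(s,3),[round(d@x,2),round(d@z,2)],n.round(4))
"
```

```text
0.069 [np.float64(0.02), np.float64(-0.23)] [0.5866 0.3254]
0.139 [np.float64(0.05), np.float64(-0.23)] [0.5813 0.323 ]
0.208 [np.float64(0.05), np.float64(-0.23)] [0.5762 0.3202]
0.278 [np.float64(0.07), np.float64(-0.22)] [0.5713 0.317 ]
0.347 [np.float64(0.09), np.float64(-0.21)] [0.5666 0.3135]
0.417 [np.float64(0.1), np.float64(-0.21)] [0.5622 0.3097]
0.486 [np.float64(0.12), np.float64(-0.21)] [0.5581 0.3056]
0.556 [np.float64(0.13), np.float64(-0.19)] [0.5542 0.3012]
0.625 [np.float64(0.14), np.float64(-0.19)] [0.5507 0.2966]
0.694 [np.float64(0.16), np.float64(-0.17)] [0.5475 0.2917]
0.764 [np.float64(0.16), np.float64(-0.16)] [0.5446 0.2866]
0.833 [np.float64(0.18), np.float64(-0.15)] [0.5421 0.2814]
0.903 [np.float64(0.19), np.float64(-0.14)] [0.54   0.2759]
0.972 [np.float64(0.2), np.float64(-0.13)] [0.5382 0.2704]
1.042 [np.float64(0.2), np.float64(-0.11)] [0.5369 0.2647]
1.111 [np.float64(0.21), np.float64(-0.09)] [0.5359 0.2589]
1.181 [np.float64(0.22), np.float64(-0.08)] [0.5354 0.2531]
1.25 [np.float64(0.23), np.float64(-0.07)] [0.5352 0.2473]
```

>>> step_arm(
  commands=[
    [-1,0.02,0,-0.23,0,0,0],
    [-1,0.05,0,-0.23,0,0,0],
    [-1,0.05,0,-0.23,0,0,0],
    [-1,0.07,0,-0.22,0,0,0],
    [-1,0.09,0,-0.21,0,0,0],
    [-1,0.1,0,-0.21,0,0,0],
  ],
)

```text
time: 29.7
eef_pos: [0.5623, 0.3097, 0.0676]
orientation: [-0.56, 0.431, -0.431, 0.561]
ft_force: [3.2, 1.6, -1.4]
gripper_width: 0.237
```

```bash
python3 go.py .5622 .3097 .066 -1.309
```

```text
t 29.7 pos [0.5623 0.3097 0.0676] a -1.3108 ydir [ 7.e-04  5.e-04 -1.e+00] F [ 3.2  1.6 -1.4] g 0.237 q [0.45 0.62 1.36 0.   1.16 1.76]
units tool xyz [-0.001  0.063 -0.002]
turn [-0.0001 -0.0003 -0.    ]
```

>>> step_arm(
  commands=[
    [-1,0.12,0,-0.21,0,0,0],
    [-1,0.13,0,-0.19,0,0,0],
    [-1,0.14,0,-0.19,0,0,0],
    [-1,0.16,0,-0.17,0,0,0],
    [-1,0.16,0,-0.16,0,0,0],
    [-1,0.18,0,-0.15,0,0,0],
    [-1,0.19,0,-0.14,0,0,0],
  ],
)

```text
time: 30.4
eef_pos: [0.54, 0.2757, 0.0673]
orientation: [-0.561, 0.431, -0.431, 0.561]
ft_force: [2.6, 3.4, 0.0]
gripper_width: 0.241
```

```bash
python3 go.py .54 .2759 .066 -1.309
```

```text
t 30.4 pos [0.54   0.2757 0.0673] a -1.3108 ydir [ 0.e+00  3.e-04 -1.e+00] F [2.6 3.4 0. ] g 0.241 q [0.41 0.55 1.48 0.   1.11 1.72]
units tool xyz [-0.008  0.05   0.003]
turn [-0.     -0.0003 -0.    ]
```

>>> step_arm(
  commands=[
    [-1,0.2,0,-0.13,0,0,0],
    [-1,0.2,0,-0.11,0,0,0],
    [-1,0.21,0,-0.09,0,0,0],
    [-1,0.22,0,-0.08,0,0,0],
    [-1,0.23,0,-0.07,0,0,0],
    [-1,0,0,0,0,0,0],
  ],
)

```text
time: 31.0
eef_pos: [0.5351, 0.2469, 0.0671]
orientation: [0.561, -0.431, 0.431, -0.56]
ft_force: [1.5, 6.3, -1.2]
gripper_width: 0.238
```

```bash
python3 go.py .5352 .2473 .066 -1.309;  python3 -c "
from h import *
p,d=grab('side','s18');cv2.imwrite('pics/s18c.png',cv2.resize(p[140:210,320:390],None,fx=10,fy=10,interpolation=cv2.INTER_CUBIC))
p,d=grab('top','t18');cv2.imwrite('pics/t18c.png',cv2.resize(p[150:240,115:235],None,fx=6,fy=6,interpolation=cv2.INTER_CUBIC))
"; python3 go.py
```

```text
t 31.0 pos [0.5351 0.2469 0.0671] a -1.3114 ydir [-7.e-04  3.e-04 -1.e+00] F [ 1.5  6.3 -1.2] g 0.238 q [0.37 0.52 1.53 0.   1.1  1.68]
units tool xyz [-0.015  0.046  0.01 ]
turn [ 0.0001 -0.0004 -0.0001]
t 31.1 pos [0.535  0.2474 0.0672] a -1.3111 ydir [-7.e-04  4.e-04 -1.e+00] F [ 1.1  5.2 -0.1] g 0.239 q [0.37 0.52 1.53 0.   1.1  1.68]
```

View pics/s18c.png

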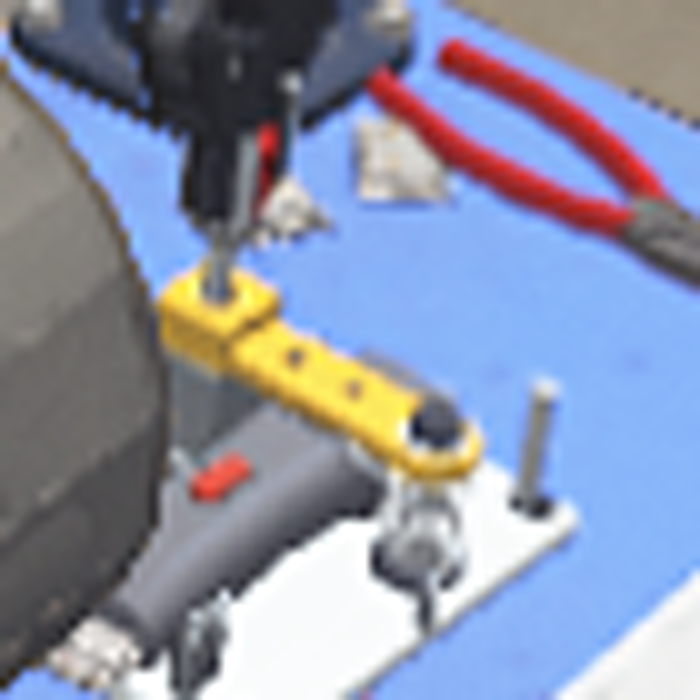

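View pics/t18c.png

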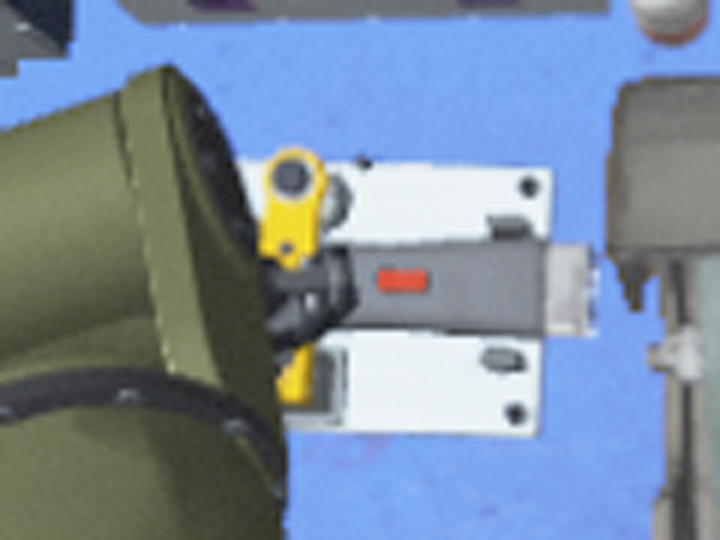

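>>> step_arm(
  commands=[
    [-1,0,0.1,0,0,0,0],
    [-1,0,0.1,0,0,0,0],
    [-1,0,0.1,0,0,0,0],
    [-1,0,0,0,0,0,0],
  ],
)

```text
time: 31.5
eef_pos: [0.5349, 0.2476, 0.0595]
orientation: [0.561, -0.431, 0.431, -0.561]
ft_force: [0.7, 6.1, -0.6]
gripper_width: 0.241
```

```bash
python3 go.py .5352 .2473 .038 -1.309
```

```text
t 31.5 pos [0.5349 0.2476 0.0595] a -1.3106 ydir [-9.e-04  3.e-04 -1.e+00] F [ 0.7  6.1 -0.6] g 0.241 q [0.37 0.53 1.53 0.   1.08 1.68]
units tool xyz [0.014 0.86  0.008]
turn [ 0.0001 -0.0003 -0.0001]
```

>>> step_arm(
  commands=[
    [-1,0,0.08,0,0,0,0],
    [-1,0,0.08,0,0,0,0],
    [-1,0,0,0,0,0,0],
  ],
)

```text
time: 31.8
eef_pos: [0.535, 0.2476, 0.0556]
orientation: [0.561, -0.431, 0.431, -0.561]
ft_force: [0.2, 6.4, -0.9]
gripper_width: 0.241
```

>>> step_arm(
  commands=[
    [-1,0,0.08,0,0,0,0],
    [-1,0,0.08,0,0,0,0],
    [-1,0,0,0,0,0,0],
  ],
)

```text
time: 32.1
eef_pos: [0.535, 0.2476, 0.0516]
orientation: [0.561, -0.431, 0.431, -0.561]
ft_force: [0.3, 5.3, -0.6]
gripper_width: 0.243
```

>>> step_arm(
  commands=[
    [-1,0,0.1,0,0,0,0],
    [-1,0,0.1,0,0,0,0],
    [-1,0,0.1,0,0,0,0],
    [-1,0,0,0,0,0,0],
  ],
)

```text
time: 32.5
eef_pos: [0.535, 0.2476, 0.044]
orientation: [0.561, -0.431, 0.431, -0.561]
ft_force: [1.0, 6.4, -0.8]
gripper_width: 0.243
```

>>> step_arm(
  commands=[
    [-1,0,0.08,0,0,0,0],
    [-1,0,0.06,0,0,0,0],
    [-1,0,0.06,0,0,0,0],
    [-1,0,0,0,0,0,0],
  ],
)

```text
time: 32.9
eef_pos: [0.535, 0.2476, 0.0392]
orientation: [0.561, -0.431, 0.431, -0.561]
ft_force: [-0.4, 5.8, 0.1]
gripper_width: 0.243
```

>>> step_arm(
  commands=[
    [-1,0,0.05,0,0,0,0],
    [-1,0,0,0,0,0,0],
  ],
)

```text
time: 33.1
eef_pos: [0.5351, 0.2476, 0.0382]
orientation: [0.561, -0.431, 0.431, -0.561]
ft_force: [0.0, 5.7, 2.1]
gripper_width: 0.244
```

>>> step_arm(
  commands=[
    [-1,0,0.04,0,0,0,0],
    [-1,0,0,0,0,0,0],
  ],
)

```text
time: 33.3
eef_pos: [0.5351, 0.2478, 0.0381]
orientation: [-0.56, 0.431, -0.431, 0.561]
ft_force: [-4.1, 5.0, 11.4]
gripper_width: 0.239
```

>>> step_arm(
  commands=[
    [-0.2,0,0,0,0,0,0],
    [0.2,0,0,0,0,0,0],
    [0.4,0,0,0,0,0,0],
    [0.4,0,-0.1,0,0,0,0],
    [0.4,0,-0.4,0,0,0,0],
    [0.4,0,-0.8,0,0,0,0],
    [0.4,0,-1,0,0,0,0],
    [0.4,0,-1,0,0,0,0],
    [0.4,0,-1,0,0,0,0],
    [0.4,0,-1,0,0,0,0],
    [0.4,0,-1,0,0,0,0],
    [0.4,0,-1,0,0,0,0],
    [0.4,0,-0.5,0,0,0,0],
    [0.4,0,0,0,0,0,0],
  ],
)

```text
time: 34.7
eef_pos: [0.5359, 0.2475, 0.2339]
orientation: [-0.56, 0.43, -0.432, 0.562]
ft_force: [0.2, 0.4, -0.2]
gripper_width: 0.7
```

```bash
python3 go.py;  python3 -c "
from h import *
p,d=grab('side','s19');cv2.imwrite('pics/s19c.png',cv2.resize(p[140:210,320:390],None,fx=10,fy=10,interpolation=cv2.INTER_CUBIC))
p,d=grab('top','t19');cv2.imwrite('pics/t19c.png',p)
"
```

```text
t 34.7 pos [0.5359 0.2475 0.2339] a -1.3108 ydir [ 0.0029  0.0012 -1.    ] F [ 0.2  0.4 -0.2] g 0.7 q [0.37 0.36 1.35 0.   1.43 1.68]
```

View pics/s19c.png

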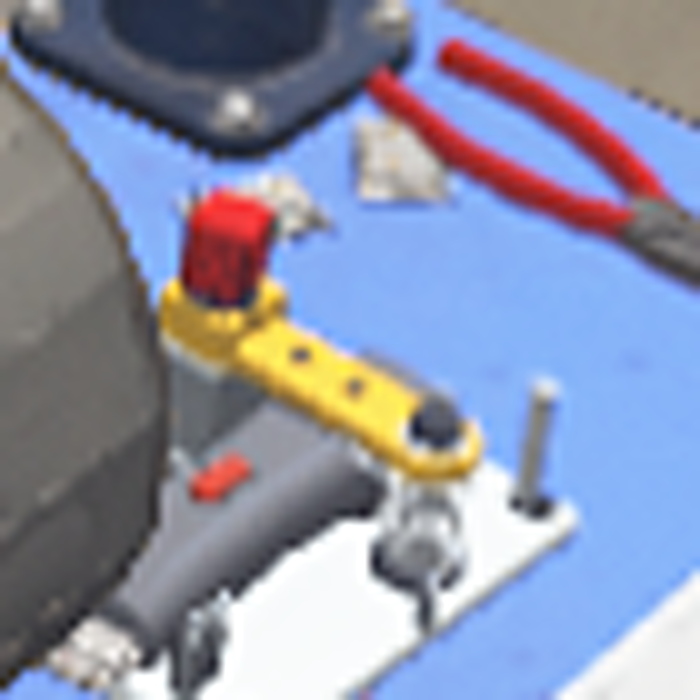

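View pics/t19c.png

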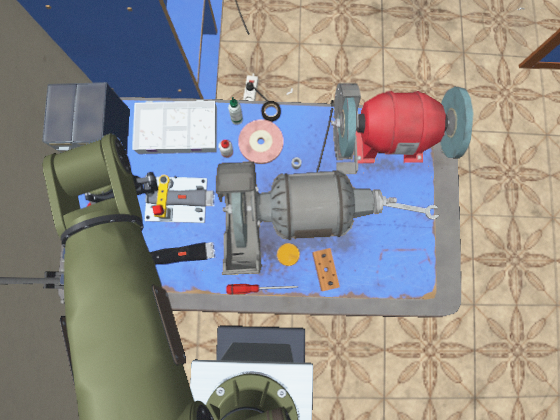

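```bash
python3 -c "
from h import *
from m1 import cv
p=cv2.imread('pics/t19.png');d=np.load('pics/t19.npy');cv2.imwrite('pics/t19d.png',cv2.resize(p[165:230,130:225],None,fx=8,fy=8,interpolation=cv2.INTER_CUBIC))
ds=np.load('pics/s19.npy')
for U,V in [(235,212),(250,205),(225,215)]: print(w('side',ds,*cv(U,V,320,140,10)).round(4))
for u,v in [(158,209),(157,210),(159,210)]: print(w('top',d,u,v).round(4))
for L,z in [((-42,42),.099),((-42,42),.068)]:
  print(proj('top',[.5341,.2460,z]),[ (q-o)*10+4.5 for q,o in zip(proj('side',[.5341,.2460,z]),(320,140))])
"
```

```text
[0.5335 0.2511 0.0968]
[0.5376 0.2526 0.1008]
[0.5306 0.2502 0.0947]
[0.5338 0.2436 0.1004]
[0.5312 0.2461 0.1   ]
[0.5313 0.2408 0.1007]
(np.float64(157.21337697722208), np.float64(208.92873206564823)) [np.float64(226.4067686707757), np.float64(213.8505242112073)]
(np.float64(160.4026008314301), np.float64(210.7757575667194)) [np.float64(217.06521940555103), np.float64(297.2914657756844)]
```

View pics/t19d.png

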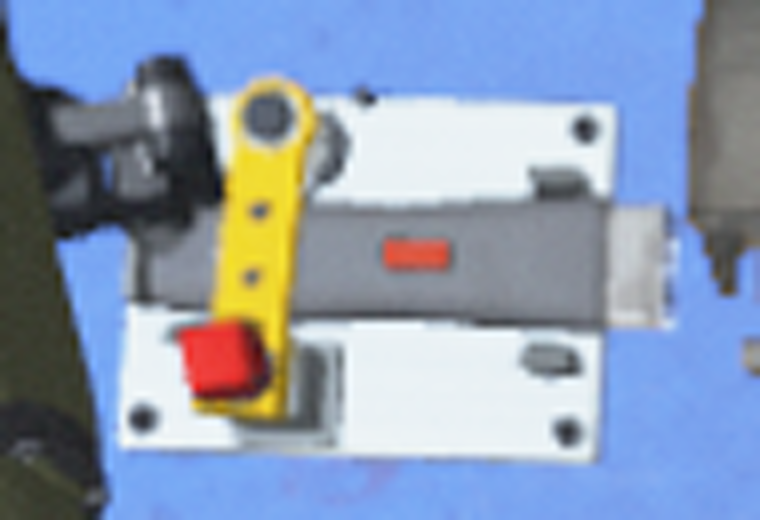

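```bash
python3 -c "
from h import *
from m1 import cv
T=lambda U,V,z:w('top',None,*cv(U,V,130,165,8),z)
a=T(268,117,.066);b=T(241,411,.066);print(a,b);v=b-a
print('strap angle', np.arctan2(v[1],v[0])-(np.pi-1.25)-.0082)
print('slider',T(418,254,.049),'nose',T(672,268,.028),'ref tip hole')
a=T(259,210,.055);b=T(250,277,.055);v=b-a;print('dots',np.arctan2(v[1],v[0])-(np.pi-1.25)-.0082, np.linalg.norm(v))
"
```

```text
[0.61771433 0.2459243  0.066     ] [0.52092247 0.24739773 0.066     ]
strap angle 1.2265785279268338
slider [0.57703838 0.19746987 0.049     ] nose [0.57884057 0.11685115 0.028     ] ref tip hole
dots 1.1850654732518278 0.02237851093575571
```

```bash
python3 -c "
from workcell import manip
print(manip.finish_job())"
```

```text
the job is handed in; nothing more can be done
None
```

The grey clipper is seated in the cradle, blade end out at the open end. The yellow strap is locked across it with the red-headed pin. I handed the job in at about 35 s of the 69 s allowed; no verdict was reported.

**Final checks, after letting go and lifting clear:**
- **Pin:** it is home. The push-down stopped against solid resistance (11 N) at the expected height, and the head shows within about 1 mm of its home position in the top picture. It looks upright.
- **Strap:** it stayed shut when released. I measured about 1.23 rad from its outline and 1.19 rad from two small dots on it. Both are above 1.17, but the dots are only 22 mm apart, so that figure is rough.
- **Clipper:** it lies about 3–4 mm short of the seat point along its length and within 1 mm or so across. It touched the pads at the expected height.
- **Other things:** the oil bottle is still standing. I never went near the black clipper, and in the last top picture, partly hidden by the arm, it shows no sign of having moved.

**What disagreed:** the reported tool point lies about 37 mm beyond the real fingertips. My first grasp therefore closed just above the clipper without moving it. I touched the bench to measure the offset, corrected for it, and the later heights all came out as predicted.

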